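# Hang a brush caddy from a drop link on the sprung drip arm

## Task

Hang the loose steel link by its eye on the sprung arm of the drip stand, in the dip just behind the upturned end, and let go of it. Then hang the brush caddy from the bar at the bottom of the link's wide lower loop: hook it on and press gently but firmly down until its spring catch has clicked past the bar and the bar is fully home in the hook, never dragging the sprung arm down near its stop. Leave the chain hanging still and clear of the table, and leave the other things where they are.

Things in the scene. Friction and masses are not known exactly. Their poses are not given: they have to be found in the camera images.
- stand: Drip stand, fixed: 24 mm square post 274 mm tall; origin under the post on the table. A shallow drip tray (180 x 140 mm, 14 mm high) lies centred 115 mm to its -y side, under the arm. On the post rides a grey carriage with a steel rod arm (10 mm thick) that points 149 mm along the stand's -y; its free end is turned up.
- dip_seat (a point): Centre of the rod at the bottom of the dip in the sprung arm, 115 mm from the post, 285 mm above the table when unloaded. Axes are the stand's: the free end lies on the -y side, 39 mm farther out at the outermost, its top edge 17 mm above this point. Towards the post the rod rises 6 mm within 25 mm. The arm gives straight down on its spring.
- drop_arm (a joint): How far the sprung arm is pulled down, in m: 0 is up, 0.055 the hard stop. It begins to sink at about 0.5 N, then gives 1 mm per 0.3 N (300 N/m), damped. With link and caddy hanging it settles at about 0.009 to 0.015. Past 0.046 (about 14 N) counts as overloaded.
- link: Drop link, bare steel, 187 mm tall, 140 g, at first upright in the rack's slot. Origin under its foot, z up. Wide lower loop of 7 mm wire in its y-z plane (open along x; inside 44 mm wide, 61 high), a neck, an eye in its x-z plane (open along y; 8 mm wire, inside radius 17 mm), a grip tab 18 (x) x 10 (y) mm from z = 143 to 187 mm: take its y faces near z = 174 mm so the finger tips clear the arm.
- link_eye (a point): Centre of the link's eye, 120 mm above the link's foot. Hanging on the arm it lies about 12 mm below the rod's centre. Axes are the link's; the arm goes through along y.
- link_bar (a point): Centre of the round bar at the bottom of the link's lower loop (7 mm thick, running along the link's y), 116 mm below the eye's centre. Axes are the link's.
- rack: White plastic rest block, fixed, 80 x 90 x 50 mm, origin under its centre; the link's lower loop stands 40 mm deep in its slot (8.5 x 63 mm, long along the rack's y), foot 10 mm above the table, leaning slightly; lift it straight up over 45 mm to free it.
- caddy: Brush caddy, bare steel, 200 to 340 g. Origin on its underside below the hook, z up. Open box 76 (x) x 70 (y) x 45 mm high, riser on its -x side, on top a 14 mm wide spine along x (z = 98 to 106 mm) ending at x = 11 mm in a snap hook, mouth down: 10 mm wide in x between two 6 mm jaws reaching down to z = 69 mm with flared ends. The far (+x) jaw goes through the link's loop.
- hook_seat (a point): Where the bar's centre lies when home in the hook, 95 mm above the caddy's underside. Axes are the caddy's: bar along y, mouth along -z. A sprung ball in the near jaw stops the bar about 16 mm below this point; 6 to 12 N on the bar (more than the caddy's weight) clicks it past, then the bar is free to run up to the seat.
- caddy_tab (a point): Point in the caddy's grip tab (24 mm in x, 10 mm in y; top 18 mm above this point, foot on the spine 27 mm below it), 75 mm on the -x side of the hook seat and 38 mm above it; take it by its y faces.
- rinse_bottle: Bystander, to be left alone. White bottle, 40 mm wide, 110 mm tall; origin under its centre.
- fluid_bottle: Bystander, to be left alone. Clear bottle, 44 mm wide, 120 mm tall; origin under its centre.
- disc_weight: Bystander, to be left alone. Dark steel disc weight, 68 mm wide, 36 mm tall, 0.45 kg; origin under its centre.
- beaker: Bystander, to be left alone. Clear open beaker, 72 mm wide, 85 mm tall; origin under its centre.
Mind the look-alikes: they are no part of the job. Several things look just like the caddy: the one meant starts farthest from the robot's base.

How it is judged:
By the outcome, as a careful person would: the job done as asked, in the order asked, and still so for the second after the job is handed in, with the robot touching nothing.
It also fails if it takes over 72 s, if anything falls off the work surface, if the arm or the gripper's body presses on something with over 40 N, if the wrist force passes 120 N, or if a joint passes its speed limit or range.

## Robot

A 6-joint arm with a two-finger parallel gripper is mounted at the origin on the work surface. World frame = base frame: x ahead of the robot, y to its left, z up, the work surface at z = 0. Lengths are in mm, angles in degrees, forces in N, time in s.
With the tool pointing down it reaches from about 300 to 850 mm from the base axis. Payload 4.2 kg.
Tool frame: the origin (TCP) lies between the finger pads; the fingertips stand 22 mm ahead of it and the grasp point (between the pads) lies 3 mm ahead of it (env.finger_overhang is the distance from the TCP to the fingertips, in mm); z points along the fingers, y is the line along which they close (so a half turn about z gives the same grasp; the last joint's range is limited). The gripper opens to 91 mm and grips with 3 to 60 N. Pads are 32 mm wide; open, the fingers measure 118 mm over their backs; the gripper's body (76 mm by 178 mm) begins 60 mm behind the grasp point.
Start: joints at [71.333, 18.312, 89.639, -0, 72.044, -1.146], TCP at [173.11, 548.34, 203.576] pointing down, gripper open.
Joint ranges: [-177.97, 177.97], [-48.28, 115.42], [12.27, 149.76], [-77.06, 257.06], [2.81, 150.46], [-146.56, 146.56]. Speed limits (degrees/s): [147.25, 147.25, 180, 180, 180, 180].

## Interface

Orientations are given as [roll, pitch, yaw] about the fixed x, y, z axes, in that order (R = Rz(yaw) Ry(pitch) Rx(roll)).
In Python, from workcell import state, cams, ticket, look_for, outline_of, env gives the robot as it stands.
- The arm moves only by the tool servo_tool, never from a script. Its argument "steps" is a list of rows, each a list of 3 entries, a list of its own where there are three numbers: the closure in counts, from 0 (fully open) to 255 (shut), then the shift along the tool's x, y, z in mm, then the turn, a rotation vector about the tool's x, y, z in rad. A call has exactly 10 rows; each row shifts and turns the commanded pose from where the row before left it, along the tool's axes as they then stand; what a row does not reach is not made up. A row lasts 1/10 s, in which the tool goes at most 50 mm and 8.59 degrees, less where a joint would pass 70% of its speed; a pose out of reach is approached as far as the arm can. A call with a gripper value outside its range is refused whole. The fingers move at their own pace and stop on an object; "squeeze" is the grip in N (left out, the last holds). Time passes only in rows, so rows that do not move let the fingers close, or fill a call up. It gives the time, the measured TCP pose, the force, the opening and the grip force at its end, in the units of the state.
- state(): the state, without advancing time (a new reading comes with each control period).
- cams.grab_frame(name): name is "scene" or "top" or "wrist"; returns a dict with "color" (420x560x3 uint8, red, green, blue), "z_map" (420x560 float32, mm along the optical axis (not along the pixel's ray), 0 where there is no reading), "fovy" (degrees; the focal length in pixels is half the picture's height over the tangent of half this angle, whatever the lens; pixels are square), "cx", "cy" (the principal point, pixels), "eye" and "rotation" of the camera in the world; the wrist camera has in their place "tool_from_camera" (4x4, takes a point from camera to tool coordinates, whose origin is the TCP and whose axes are the flange's). Camera axes: x right, y up, looking along -z (the intrinsics and any distortion apply to the point x, -y, -z); pixel columns grow to the right and rows downward; lengths in mm; the calibration is good to about 2 mm. A picture is of the moment at which its call begins: read the wrist's pose just before it.
- ticket.job_done(): hands the job in; it is judged then, once.
Trained networks look in a picture, given as the dict that the camera call returned (one of the last four; its "shot" number tells which), for a name from the list of things; names that differ only in an ending like _2 or _b are one class to them, and where a whole thing is asked for, a point or a joint stands for the part that bears it (a point fixed in the world has none). Each returns a list of dicts, best first, with "confidence" (0 to 1); they miss things now and then, are a little off and sometimes report something else, mostly with a low value. They report only what shows in the picture. A call takes as long as a camera call. They do not tell look-alikes from the thing itself.
- look_for(picture, thing): "at" ([column, row] in pixels, amid what is visible of it).
- outline_of(picture, thing): "pixels" (420x560 bool, what is visible of it) and "at" ([column, row] in pixels, amid what is visible of it).
The state is a dict: "time_s": time; "qpos": joint angles; "qvel": joint speeds; "effort": joint torques, N m; "ee_pos": TCP position; "ee_rot": TCP orientation; "force": force on the tool from outside, world axes, zero at the start; "torque": the same for the moment, N m; "gripper_width": finger opening in mm; "gripper_force": force on a finger pad.
Only numpy, scipy, OpenCV 4.12 (cv2) and the standard library are available. Lean on these libraries where they do the work, as an engineer would, in place of code of your own. Each camera call takes 0.05 s, during which the arm holds its last target. There are 200 camera calls.

## Working session

There is one attempt and no reset: what is moved stays moved. The work goes in short steps, Python scripts to look and compute and a tool call to move; the robot and the scene stay as the last step left them, time stands still between calls to the robot, and variables do not carry over. Pictures are saved under pics/ and viewed, at most 10 in all, crops included, and the job is handed in when it is done.

Besides the shell and the picture viewer there is one more tool, called after "Request:" in YAML: its name, and indented under it one key for each argument. servo_tool: Moves the arm, as the interface text tells. Its arguments: {"type":"object","properties":{"steps":{"type":"array","items":{"type":"array"}},"squeeze":{"type":"number"}},"required":["steps"]}

```bash
mkdir -p pics
cat > h.py <<'E'
import numpy as np, cv2
from scipy.spatial.transform import Rotation as Rn
from workcell import state, cams, ticket, look_for, outline_of, env
def shot(n):
    s=state(); p=cams.grab_frame(n); p["_s"]=s; p["_n"]=n
    return p
def w(p):
    if p["_n"]=="wrist":
        T=np.eye(4); T[:3,:3]=Rn.from_euler("xyz",p["_s"]["ee_rot"],degrees=True).as_matrix(); T[:3,3]=p["_s"]["ee_pos"]
        return T@np.array(p["tool_from_camera"])
    T=np.eye(4); T[:3,:3]=p["rotation"]; T[:3,3]=p["eye"]; return T
def cloud(p):
    H,W=p["z_map"].shape; f=H/2/np.tan(np.radians(p["fovy"])/2)
    v,u=np.mgrid[:H,:W]; z=p["z_map"]
    c=np.stack([(u-p["cx"])/f*z,-(v-p["cy"])/f*z,-z,np.ones_like(z)],-1)
    P=(c@w(p).T)[...,:3]; P[z==0]=np.nan
    return P
def save(p,name): cv2.imwrite("pics/"+name,p["color"][...,::-1])
def proj(p,X):
    H=p["z_map"].shape[0]; f=H/2/np.tan(np.radians(p["fovy"])/2)
    c=np.linalg.inv(w(p))@np.append(X,1); return p["cx"]+f*c[0]/-c[2], p["cy"]-f*c[1]/-c[2]
E
python3 - <<'E'
from h import *
print(state())
a=shot("scene");b=shot("top")
for k in a:
    if k not in("color","z_map","_s"): print(k,a[k],b.get(k))
cv2.imwrite("pics/s1.png",np.vstack([a["color"],b["color"]])[...,::-1][:, :] if 0 else cv2.resize(np.hstack([a["color"],b["color"]])[...,::-1],(800,300)))
save(a,"scene1.png");save(b,"top1.png")
for p in(a,b):
    P=cloud(p)
    for t in ["stand","dip_seat","link","link_eye","link_bar","rack","caddy","hook_seat","caddy_tab","rinse_bottle","fluid_bottle","disc_weight","beaker"]:
        try:
            for d in outline_of(p,t)[:6]:
                q=P[d["pixels"]]; print(p["_n"],t,round(d["confidence"],2),np.round(d["at"]),d["pixels"].sum(),np.round(np.nanmedian(q,0)),np.round(np.nanmin(q,0)),np.round(np.nanmax(q,0)))
        except Exception as e: print(t,e)
E
```

```text
{'time_s': 0.0, 'qpos': array([ 7.13336236e+01,  1.83505867e+01,  8.97073619e+01, -2.27063702e-05,
        7.20438782e+01, -1.14606714e+00]), 'qvel': array([ 0.01611649, -0.10573499, -0.1031616 ,  0.03029672, -0.0895225 ,
       -0.00212854]), 'effort': array([ 7.60489529e-04, -4.12457585e+01, -2.31973600e+01,  7.26847770e-02,
        4.56997321e-02, -1.29340501e-04]), 'ee_pos': array([172.92991435, 547.81907958, 202.72439714]), 'ee_rot': array([-1.79898193e+02, -2.01508552e-03,  1.62479696e+02]), 'force': array([ 0.28557992, -0.09180146, -0.51159987]), 'torque': array([ 0.00293361, -0.01717679, -0.01309789]), 'gripper_force': 0.0, 'gripper_width': 90.91189371910262}
fovy 44.97533301128425 43.829060531737426
cx 277.8913430348378 284.7292011531804
cy 210.65916256258694 206.02029960679923
eye [1112.89340097 -684.40870809 1111.75266685] [ 406.75835554  -39.01939464 1276.76066405]
rotation [42.49454152 -0.83586631 41.58485376] [  6.06513877  -0.78993015 -88.40487791]
shot 1 2
_n scene top
scene stand 0.76 [330. 210.] 4222 [-53483. -55280. -53484.] [-63313. -65110. -63314.] [-43925. -4572
[... 3137 characters left out ...]
0. 112334. 113650.]
top caddy_tab 0.68 [380. 308.] 1354 [111685. 111239. 112555.] [98780. 98334. 99650.] [114133. 113688. 115003.]
top caddy_tab 0.64 [287. 210.] 1178 [113105. 112659. 113975.] [ 99373.  98927. 100243.] [114768. 114322. 115638.]
top fluid_bottle 0.89 [258. 110.] 394 [108364. 107918. 109234.] [104423. 103977. 105293.] [115057. 114611. 115927.]
top disc_weight 0.92 [346. 162.] 621 [114130. 113684. 115000.] [112316. 111870. 113186.] [116770. 116325. 117640.]
top disc_weight 0.24 [379. 218.] 895 [111282. 110836. 112152.] [103349. 102903. 104219.] [115682. 115236. 116552.]
top beaker 0.58 [429. 158.] 945 [113595. 113149. 114465.] [109077. 108631. 109947.] [118702. 118257. 119572.]
```

```bash
sed -i 's/T\[:3,:3\]=p\["rotation"\]; /T[:3,:3]=Rn.from_euler("xyz",p["rotation"],degrees=True).as_matrix(); /' h.py
python3 - <<'E'
from h import *
a=shot("scene");b=shot("top")
for p in(a,b):
    P=cloud(p)
    for t in ["stand","link","rack","caddy","rinse_bottle","fluid_bottle","disc_weight","beaker"]:
            for d in outline_of(p,t)[:6]:
                q=P[d["pixels"]]; print(p["_n"],t,round(d["confidence"],2),np.round(d["at"]),d["pixels"].sum(),np.round(np.nanmedian(q,0)),np.round(np.nanpercentile(q,3,axis=0)),np.round(np.nanpercentile(q,97,axis=0)))
    v=P[::20,::20,2]; print(np.nanmedian(P[...,2]))
E
```

```text
scene stand 0.89 [328. 210.] 4338 [571. 171.  10.] [478.  53.   0.] [646. 255. 311.]
scene link 0.54 [198. 286.] 324 [ 536. -295.  128.] [ 516. -320.   56.] [ 555. -267.  197.]
scene rack 0.66 [204. 308.] 1254 [ 551. -303.   45.] [ 508. -338.    2.] [ 573. -250.   55.]
scene caddy 0.86 [264. 249.] 1293 [523. -61.  34.] [ 454. -103.    3.] [577. -30. 138.]
scene caddy 0.7 [142. 251.] 1198 [ 294. -279.   27.] [ 233. -327.    1.] [ 355. -238.  140.]
scene rinse_bottle 0.79 [320. 287.] 399 [726. -69.  65.] [708. -78.  10.] [738. -53. 111.]
scene fluid_bottle 0.73 [354. 271.] 509 [775.   9.  70.] [754.  -2.   8.] [790.  27. 121.]
scene fluid_bottle 0.54 [348. 131.] 514 [568. 219. 296.] [552.  92. 271.] [586. 250. 318.]
scene disc_weight 0.64 [264. 311.] 630 [ 666. -201.   20.] [ 629. -226.   -0.] [ 691. -164.   38.]
scene disc_weight 0.41 [346. 133.] 490 [568. 220. 297.] [361. 102.   3.] [586. 490. 318.]
scene beaker 0.75 [204. 359.] 1110 [ 651. -385.   52.] [ 628. -421.    4.] [ 692. -357.   86.]
scene beaker 0.25 [197. 279.] 325 [ 536. -295.  128.] [ 515. -320.   55.] [ 555. -268.  197.
[... 244 characters left out ...]
 494. -334.    6.] [ 565. -248.   54.]
top caddy 0.79 [287. 210.] 1108 [527. -60.   9.] [ 451. -100.    2.] [572. -32. 150.]
top caddy 0.79 [377. 309.] 1338 [ 300. -276.   24.] [ 234. -325.    2.] [ 345. -238.  149.]
top rinse_bottle 0.6 [289. 132.] 294 [708. -59.  73.] [697. -76.  12.] [725. -41. 111.]
top fluid_bottle 0.68 [257. 113.] 428 [757.  18.  76.] [745.  -1.  -2.] [778.  39. 121.]
top disc_weight 0.84 [345. 162.] 617 [ 653. -192.   20.] [ 626. -222.    5.] [ 685. -164.   37.]
top disc_weight 0.61 [397. 209.] 208 [ 530. -291.  144.] [ 512. -311.   57.] [ 550. -274.  198.]
top beaker 0.79 [428. 159.] 930 [ 662. -399.   45.] [ 625. -423.    1.] [ 688. -357.   86.]
-0.17563718443557264
```

View pics/scene1.png

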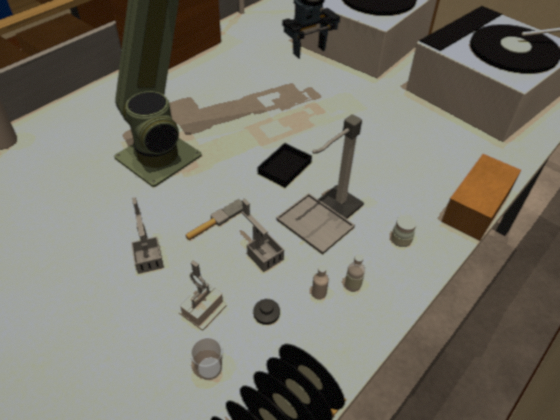

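View pics/top1.png

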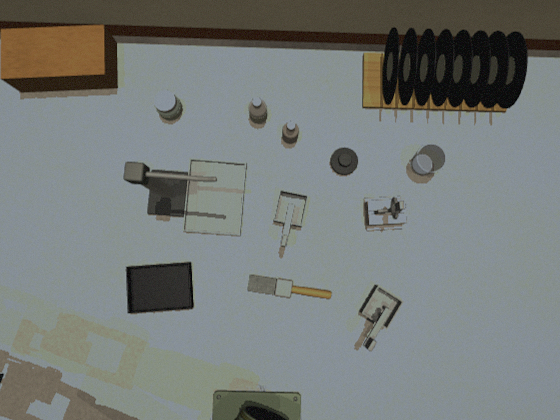

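The scene shows the stand post at (350,150) with its arm end near (318,150), the link in the rack at (200,285), and caddies at (264,249) and (142,251). In the top view those are the caddy at (287,210) and its look-alike at (377,309), plus the link at (393,209). The caddy at (287,210) lies about 530 mm from the base and the other about 408 mm, so the first is the one meant. Next I measure the poses, with one close crop to check the choice.

Run:
```python
from h import *
a=shot("scene");b=shot("top")
def fit(q,name):
    c=np.median(q,0); u,s,v=np.linalg.svd(q[:,:2]-q[:,:2].mean(0),full_matrices=False)
    print(name,len(q),"mean",np.round(q.mean(0),1),"min",np.round(q.min(0),1),"max",np.round(q.max(0),1),"dir",round(np.degrees(np.arctan2(v[0,1],v[0,0])),1),"sd",np.round(s/np.sqrt(len(q)),1))
for p in (a,b):
    P=cloud(p).reshape(-1,3); P=P[~np.isnan(P[:,0])]
    def box(x0,x1,y0,y1,z0,z1): 
        m=(P[:,0]>x0)&(P[:,0]<x1)&(P[:,1]>y0)&(P[:,1]<y1)&(P[:,2]>z0)&(P[:,2]<z1); return P[m]
    print(p["_n"])
    for n,r in dict(arm=(530,610,80,225,265,330),carr=(530,610,225,280,270,330),tray=(470,660,40,230,8,20),rack=(480,600,-350,-230,40,56),linktab=(500,580,-340,-250,150,205),linktop=(500,580,-340,-250,188,205),linkeye=(500,580,-340,-250,100,150),
      caddybox=(480,600,-120,-10,35,60),caddyspine=(420,600,-120,-10,97,112),caddytab=(420,600,-120,-10,115,160),caddytabtop=(420,600,-120,-10,144,160)).items():
        q=box(*r)
        if len(q)>3: fit(q,n)
    q=box(530,610,80,225,265,330)
    for y in range(90,225,10):
        s=q[(q[:,1]>=y)&(q[:,1]<y+10)]
        if len(s): print(y,np.round(np.median(s[:,0]),1),np.round(s[:,2].max(),1),np.round(np.median(s[:,2]),1),end=" | ")
c=cv2.resize(np.hstack([a["color"][190:290,200:300],b["color"][170:270,240:340]]),None,fx=4,fy=4,interpolation=cv2.INTER_CUBIC)
cv2.imwrite("pics/c.png",c[...,::-1])
```

```text
scene
arm 350 mean [567.7 184.5 295.8] min [547.5  81.4 267.7] max [587.1 224.9 320.5] dir -94.0 sd [44.6  7.9]
carr 161 mean [575.9 237.9 305.3] min [550.  225.  270.3] max [588.3 253.9 319.6] dir -2.5 sd [11.2  7.9]
tray 933 mean [567.2 153.5  13.1] min [470.  45.   8.] max [655.9 230.   19.9] dir -86.4 sd [61.7 53.4]
rack 679 mean [ 539.3 -297.6   49.2] min [ 500.8 -340.4   40. ] max [ 566.9 -245.8   55.9] dir -94.7 sd [27.2 16.8]
linktab 121 mean [ 536.6 -294.4  178.1] min [ 524.  -299.   150.2] max [ 547.6 -287.9  200.4] dir 15.1 sd [5.9 2.8]
linktop 41 mean [ 535.1 -293.5  195.7] min [ 524.9 -298.5  190.1] max [ 544.9 -287.9  200.4] dir 5.2 sd [5.4 3.2]
linkeye 114 mean [ 534.6 -293.7  126.8] min [ 509.  -299.4  104.1] max [ 557.4 -286.5  149.5] dir 4.6 sd [15.3  2.3]
caddybox 253 mean [537.1 -69.5  42.8] min [ 490.2 -107.4   35. ] max [579.7 -26.5  58.4] dir 5.9 sd [31.  25.2]
caddyspine 188 mean [498.9 -59.6 105.6] min [439.4 -71.5  97. ] max [541.3 -45.8 111.8] dir -8.7 sd [26.7  4.8]
caddytab 93 mean [457.2 -52.8 137.7] min [442.6 -58.8 116.4] max [467.8 -44.5 155.7] dir -2
[... 1334 characters left out ...]
5  59. ] dir 178.0 sd [29.8 27.8]
caddyspine 220 mean [496.3 -58.8 105.8] min [439.4 -72.6  97.6] max [537.  -43.4 111.8] dir 169.8 sd [24.6  4.4]
caddytab 52 mean [451.1 -50.8 149.7] min [440.2 -56.  126. ] max [463.9 -45.4 154.1] dir 169.1 sd [7.  2.8]
caddytabtop 49 mean [451.5 -51.  150.4] min [440.2 -56.  145.7] max [463.9 -45.4 154.1] dir 170.4 sd [6.8 2.8]
90 558.4 299.8 296.6 | 100 558.5 297.2 292.5 | 110 558.7 294.3 290.1 | 120 560.0 294.5 289.0 | 130 560.0 297.8 292.3 | 140 561.1 297.3 294.6 | 150 560.9 298.1 294.7 | 160 562.1 297.9 293.8 | 170 562.2 298.9 294.8 | 180 563.3 298.1 294.4 | 190 563.0 298.2 294.6 | 200 563.2 298.2 294.0 | 210 563.8 319.1 299.3 | 220 561.0 320.4 315.0 |
```

View pics/c.png

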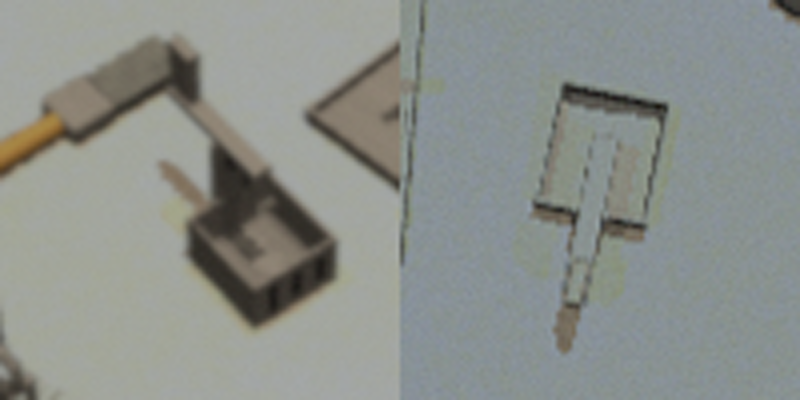

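The crop confirms the caddy at top (287,210): box, spine, mouth-down hook, and grip tab toward the base, yaw about -10°. The look-alike is at (377,309). I now go above the link.

```bash
cat >> h.py <<'E'
def plan(x,y,z,yaw,n,g=0,start=None):
    s=state(); p0=np.array(s["ee_pos"]) if start is None else np.array(start[:3]); y0=s["ee_rot"][2] if start is None else start[3]
    d=(yaw-y0+180)%360-180; D=(np.array([x,y,z])-p0)/n; rows=[]
    t=round(-np.radians(d)/n,4)
    for i in range(n):
        a=np.radians(y0+d*i/n); c,s_=np.cos(a),np.sin(a)
        rows.append([g,[round(D[0]*c+D[1]*s_,1),round(D[0]*s_-D[1]*c,1),round(-D[2],1)],[0,0,t]])
    for i in range(0,n,10): print(str(rows[i:i+10]).replace(" ",""))
E
python3 - <<'E'
from h import *
plan(533,-293,300,5,20)
E
```

```text
[[0,[np.float64(-29.8),np.float64(-34.7),np.float64(-4.8)],[0,0,np.float64(0.1374)]],[0,[np.float64(-34.3),np.float64(-30.3),np.float64(-4.8)],[0,0,np.float64(0.1374)]],[0,[np.float64(-38.1),np.float64(-25.3),np.float64(-4.8)],[0,0,np.float64(0.1374)]],[0,[np.float64(-41.2),np.float64(-19.8),np.float64(-4.8)],[0,0,np.float64(0.1374)]],[0,[np.float64(-43.6),np.float64(-14.0),np.float64(-4.8)],[0,0,np.float64(0.1374)]],[0,[np.float64(-45.1),np.float64(-7.9),np.float64(-4.8)],[0,0,np.float64(0.1374)]],[0,[np.float64(-45.7),np.float64(-1.7),np.float64(-4.8)],[0,0,np.float64(0.1374)]],[0,[np.float64(-45.5),np.float64(4.6),np.float64(-4.8)],[0,0,np.float64(0.1374)]],[0,[np.float64(-44.5),np.float64(10.8),np.float64(-4.8)],[0,0,np.float64(0.1374)]],[0,[np.float64(-42.6),np.float64(16.8),np.float64(-4.8)],[0,0,np.float64(0.1374)]]]
[[0,[np.float64(-39.9),np.float64(22.5),np.float64(-4.8)],[0,0,np.float64(0.1374)]],[0,[np.float64(-36.4),np.float64(27.7),np.float64(-4.8)],[0,0,np.float64(0.1374)]],[0,[np.float64(-32.3),np.float64(32.4),np.float64(-4.8)],[0,0,np.float64(0.1374)]],[0,[np.float64(-27.5),np.float64(36.6),np.float64(-4.8)],[0,0,np.float64(0.1374)]],[0,[np.float64(-22.2),np.float64(40.0),np.float64(-4.8)],[0,0,np.float64(0.1374)]],[0,[np.float64(-16.6),np.float64(42.7),np.float64(-4.8)],[0,0,np.float64(0.1374)]],[0,[np.float64(-10.6),np.float64(44.5),np.float64(-4.8)],[0,0,np.float64(0.1374)]],[0,[np.float64(-4.4),np.float64(45.5),np.float64(-4.8)],[0,0,np.float64(0.1374)]],[0,[np.float64(1.9),np.float64(45.7),np.float64(-4.8)],[0,0,np.float64(0.1374)]],[0,[np.float64(8.2),np.float64(45.0),np.float64(-4.8)],[0,0,np.float64(0.1374)]]]
```

Request:
servo_tool:
  steps:
    - [0, [-30, -35, -5], [0, 0, 0.1374]]
    - [0, [-34, -30, -5], [0, 0, 0.1374]]
    - [0, [-38, -25, -5], [0, 0, 0.1374]]
    - [0, [-41, -20, -5], [0, 0, 0.1374]]
    - [0, [-44, -14, -5], [0, 0, 0.1374]]
    - [0, [-45, -8, -5], [0, 0, 0.1374]]
    - [0, [-46, -2, -5], [0, 0, 0.1374]]
    - [0, [-45, 5, -5], [0, 0, 0.1374]]
    - [0, [-44, 11, -5], [0, 0, 0.1374]]
    - [0, [-43, 17, -5], [0, 0, 0.1374]]

```text
time_s: 3.4
ee_pos: [353.7, 126.3, 254.1]
ee_rot: [179.9, -0.0, 83.5]
force: [0.4, -0.5, -0.0]
gripper_width: 90.9
gripper_force: 0.0
```

Request:
servo_tool:
  steps:
    - [0, [-40, 22, -5], [0, 0, 0.1374]]
    - [0, [-36, 28, -5], [0, 0, 0.1374]]
    - [0, [-32, 32, -5], [0, 0, 0.1374]]
    - [0, [-27, 37, -5], [0, 0, 0.1374]]
    - [0, [-22, 40, -5], [0, 0, 0.1374]]
    - [0, [-17, 43, -5], [0, 0, 0.1374]]
    - [0, [-11, 44, -5], [0, 0, 0.1374]]
    - [0, [-4, 45, -5], [0, 0, 0.1374]]
    - [0, [2, 46, -5], [0, 0, 0.1374]]
    - [0, [8, 45, -5], [0, 0, 0.1374]]

```text
time_s: 4.4
ee_pos: [533.5, -293.4, 303.7]
ee_rot: [-180.0, -0.0, 4.7]
force: [0.4, 1.1, -0.3]
gripper_width: 91.1
gripper_force: 0.0
```

```bash
cat >> h.py <<'E'
def fit(q,name):
    u,s,v=np.linalg.svd(q[:,:2]-q[:,:2].mean(0),full_matrices=False)
    print(name,len(q),"mean",np.round(q.mean(0),1),"p3",np.round(np.percentile(q,3,axis=0),1),"p97",np.round(np.percentile(q,97,axis=0),1),"mid",np.round((np.percentile(q,3,axis=0)+np.percentile(q,97,axis=0))/2,1),"dir",round(np.degrees(np.arctan2(v[0,1],v[0,0])),1),"sd",np.round(s/np.sqrt(len(q)),1))
def boxes(p,**k):
    P=cloud(p).reshape(-1,3); P=P[~np.isnan(P[:,0])]
    for n,r in k.items():
        lo=np.array(r[::2]);hi=np.array(r[1::2]); q=P[((P>lo)&(P<hi)).all(1)]
        if len(q)>3: fit(q,n)
        else: print(n,"none")
def st():
    s=state(); print(round(s["time_s"],2),np.round(s["ee_pos"],1),np.round(s["ee_rot"],1),"F",np.round(s["force"],1),"T",np.round(s["torque"],2),"w",round(s["gripper_width"],1),round(s["gripper_force"],1),"q",np.round(s["qpos"]))
E
sed -i 's/t=round(-np/t=round(float(-np)/; s/radians(d)\/n,4)/radians(d)\/n,4)/' h.py; sed -i 's/float(-np)/-np/' h.py
python3 - <<'E'
from h import *
st(); p=shot("wrist"); save(p,"w1.png"); print(p["tool_from_camera"])
boxes(p,top=(480,590,-350,-240,185,205),tab=(480,590,-350,-240,155,205),eye=(480,590,-350,-240,100,148),rack=(480,600,-360,-230,42,56))
E
```

```text
4.4 [ 533.5 -293.4  303.7] [-180.    -0.     4.7] F [ 0.4  1.1 -0.3] T [-0.09  0.2  -0.04] w 91.1 0.0 q [-30.  19.  74.   0.  87.  55.]
[[ 1.52138391e-04  9.69270407e-01  2.45997674e-01  6.90770877e+01]
 [ 9.99999966e-01 -2.00021827e-04  1.69663601e-04  4.97346956e-01]
 [ 2.13654812e-04  2.45997640e-01 -9.69270404e-01 -1.79795192e+02]
 [ 0.00000000e+00  0.00000000e+00  0.00000000e+00  1.00000000e+00]]
top 202 mean [ 535.1 -294.7  195. ] p3 [ 526.  -299.1  188.6] p97 [ 542.9 -290.3  196.9] mid [ 534.4 -294.7  192.8] dir -175.4 sd [5.4 2.7]
tab 256 mean [ 536.7 -294.6  189.9] p3 [ 526.2 -299.   160.1] p97 [ 543.1 -290.   196.9] mid [ 534.6 -294.5  178.5] dir -175.5 sd [5.7 2.7]
eye 82 mean [ 552.7 -292.9  140.2] p3 [ 543.6 -296.5  129.5] p97 [ 558.1 -289.5  147.4] mid [ 550.8 -293.   138.4] dir -171.6 sd [4.2 2.3]
rack 2101 mean [ 536.2 -294.5   48.7] p3 [ 506.4 -337.2   47. ] p97 [ 562.5 -252.1   50.4] mid [ 534.4 -294.6   48.7] dir -85.8 sd [28.2 18.1]
```

View pics/w1.png

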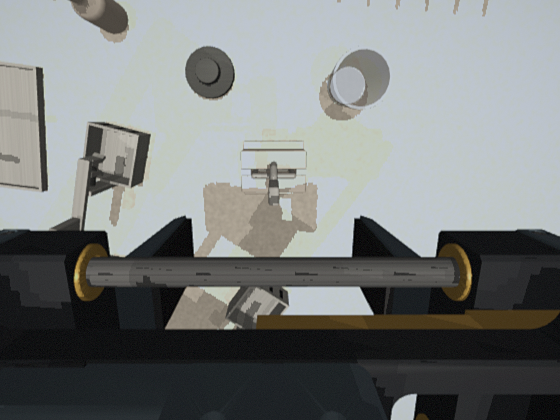

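Wrist view: the link's tab top is at (272,165) in the rack, amid the open fingers, well aligned. Down and grip.

Request:
servo_tool:
  steps:
    - [0, [1, 1.3, 25], [0, 0, 0]]
    - [0, [0, 0, 25], [0, 0, 0]]
    - [0, [0, 0, 25], [0, 0, 0]]
    - [0, [0, 0, 22], [0, 0, 0]]
    - [0, [0, 0, 14], [0, 0, 0]]
    - [0, [0, 0, 5.5], [0, 0, 0]]
    - [0, [0, 0, 0], [0, 0, 0]]
    - [255, [0, 0, 0], [0, 0, 0]]
    - [255, [0, 0, 0], [0, 0, 0]]
    - [255, [0, 0, 0], [0, 0, 0]]
  squeeze: 35

```text
time_s: 5.45
ee_pos: [534.6, -293.0, 187.9]
ee_rot: [179.9, -0.1, 5.0]
force: [-0.2, -0.6, -0.3]
gripper_width: 70.1
gripper_force: 0.0
```

Request:
servo_tool:
  steps:
    - [255, [0, 0, 0], [0, 0, 0]]
    - [255, [0, 0, 0], [0, 0, 0]]
    - [255, [0, 0, 0], [0, 0, 0]]
    - [255, [0, 0, 0], [0, 0, 0]]
    - [255, [0, 0, -5], [0, 0, 0]]
    - [255, [0, 0, -10], [0, 0, 0]]
    - [255, [0, 0, -15], [0, 0, 0]]
    - [255, [0, 0, -15], [0, 0, 0]]
    - [255, [0, 0, -15], [0, 0, 0]]
    - [255, [0, 0, -10], [0, 0, 0]]

```text
time_s: 6.45
ee_pos: [534.7, -293.1, 259.2]
ee_rot: [179.9, -0.1, 5.0]
force: [0.7, -0.5, 0.8]
gripper_width: 0.4
gripper_force: 0.0
```

Run:
```python
from h import *
st(); p=shot("scene"); save(p,"s2.png"); cv2.imwrite("pics/s2c.png",cv2.resize(p["color"][180:330,120:320],None,fx=4,fy=4)[...,::-1])
boxes(p,eye=(480,590,-350,-240,165,215),loop=(480,590,-350,-240,72,150))
```

```text
6.45 [ 534.7 -293.1  259.2] [ 1.799e+02 -1.000e-01  5.000e+00] F [ 0.7 -0.5  0.8] T [-0.02  0.15 -0.03] w 0.4 0.0 q [-30.  20.  79.   0.  81.  55.]
eye 90 mean [ 536.  -294.3  185.6] p3 [ 526.6 -298.3  166.8] p97 [ 542.6 -288.2  199.3] mid [ 534.6 -293.2  183.1] dir 14.4 sd [5.5 3.1]
loop 187 mean [ 534.7 -295.3  110.7] p3 [ 514.5 -319.2   75.6] p97 [ 556.  -268.3  148.6] mid [ 535.2 -293.8  112.1] dir 7.6 sd [11.9 10.5]
```

View pics/s2c.png

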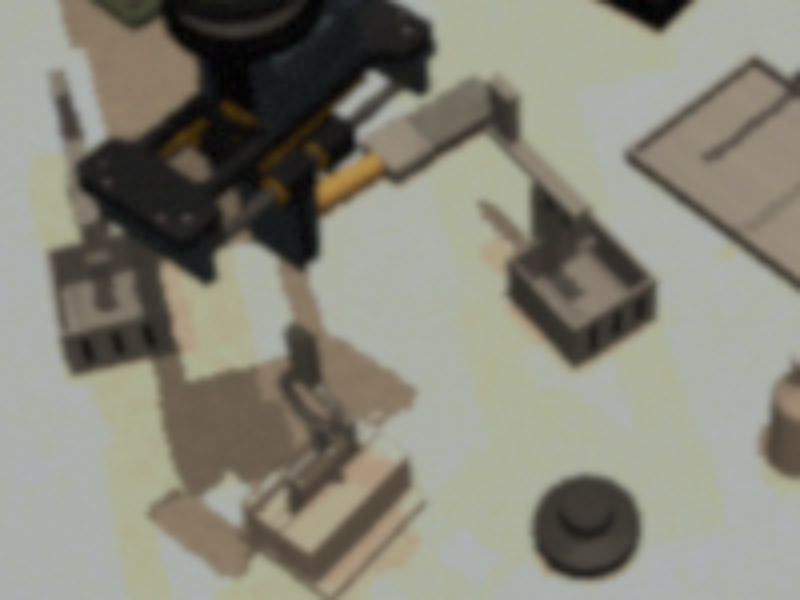

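The link at (300,350) still stands in the rack: the fingers closed too slowly and I lifted before they gripped. I retry from a narrower opening.

Request:
servo_tool:
  steps:
    - [165, [0, 1.2, 0], [0, 0, 0]]
    - [165, [0, 0, 0], [0, 0, 0]]
    - [165, [0, 0, 0], [0, 0, 0]]
    - [165, [0, 0, 0], [0, 0, 0]]
    - [165, [0, 0, 6], [0, 0, 0]]
    - [165, [0, 0, 18], [0, 0, 0]]
    - [165, [0, 0, 20], [0, 0, 0]]
    - [165, [0, 0, 20], [0, 0, 0]]
    - [165, [0, 0, 8], [0, 0, 0]]
    - [255, [0, 0, 0], [0, 0, 0]]

```text
time_s: 7.5
ee_pos: [533.6, -293.5, 183.5]
ee_rot: [-179.9, 0.1, 5.0]
force: [0.9, -0.4, 0.2]
gripper_width: 27.1
gripper_force: 0.0
```

Request:
servo_tool:
  steps:
    - [255, [0, 0, 0], [0, 0, 0]]
    - [255, [0, 0, 0], [0, 0, 0]]
    - [255, [0, 0, 0], [0, 0, 0]]
    - [255, [0, 0, 0], [0, 0, 0]]
    - [255, [0, 0, 0], [0, 0, 0]]
    - [255, [0, 0, 0], [0, 0, 0]]
    - [255, [0, 0, 0], [0, 0, 0]]
    - [255, [0, 0, 0], [0, 0, 0]]
    - [255, [0, 0, 0], [0, 0, 0]]
    - [255, [0, 0, 0], [0, 0, 0]]

```text
time_s: 8.5
ee_pos: [535.2, -294.2, 187.0]
ee_rot: [179.9, -0.2, 5.0]
force: [0.1, 0.9, 5.6]
gripper_width: 0.4
gripper_force: 2.9
```

Run:
```python
from h import *
st(); p=shot("scene"); q=shot("wrist")
A=cv2.resize(p["color"][210:330,130:290],(640,480));B=q["color"][100:380,140:420]
B=cv2.resize(B,(480,480)); cv2.imwrite("pics/s3.png",cv2.resize(np.hstack([A,B]),(800,343))[...,::-1])
```

```text
8.5 [ 535.2 -294.2  187. ] [179.9  -0.2   5. ] F [0.1 0.9 5.6] T [ 0.09  0.17 -0.03] w 0.4 2.9 q [-30.  22.  86.   0.  71.  55.]
```

View pics/s3.png

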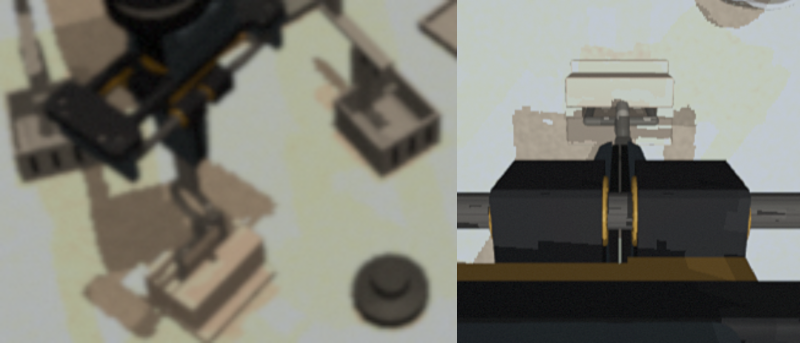

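Run:
```python
from h import *
for n in ("scene","top","wrist"):
    p=shot(n); P=cloud(p); 
    for z in range(100,215,12):
        m=(abs(P[...,0]-535)<45)&(abs(P[...,1]+294)<50)&(P[...,2]>z)&(P[...,2]<=z+12); q=P[m]
        if len(q)>2: print(n,z,len(q),np.round(np.percentile(q,3,axis=0)),np.round(np.percentile(q,97,axis=0)))
p=shot("wrist"); c=p["color"][150:330,180:380]; cv2.imwrite("pics/w3.png",cv2.resize(c,None,fx=4,fy=3.3)[...,::-1][:600])
```

```text
scene 100 12 [ 522. -299.  102.] [ 538. -292.  112.]
scene 112 43 [ 517. -299.  112.] [ 554. -292.  123.]
scene 124 21 [ 512. -300.  125.] [ 558. -291.  136.]
scene 136 26 [ 513. -299.  137.] [ 557. -291.  148.]
scene 148 32 [ 521. -300.  149.] [ 549. -291.  159.]
scene 160 24 [ 529. -300.  161.] [ 543. -291.  172.]
scene 172 21 [ 527. -300.  173.] [ 543. -291.  184.]
scene 184 22 [ 526. -301.  185.] [ 543. -296.  195.]
scene 196 32 [ 521. -302.  197.] [ 552. -284.  208.]
scene 208 47 [ 525. -304.  209.] [ 553. -281.  220.]
wrist 100 8 [ 532. -292.  103.] [ 537. -292.  110.]
wrist 124 42 [ 556. -298.  129.] [ 559. -291.  136.]
wrist 136 161 [ 547. -299.  137.] [ 557. -291.  147.]
wrist 148 130 [ 542. -300.  148.] [ 549. -292.  159.]
wrist 160 49 [ 542. -300.  161.] [ 544. -292.  170.]
wrist 172 11 [ 543. -294.  173.] [ 543. -294.  182.]
wrist 184 52 [ 528. -296.  185.] [ 552. -290.  196.]
wrist 196 200 [ 532. -301.  196.] [ 553. -285.  208.]
wrist 208 277 [ 551. -302.  209.] [ 553. -284.  219.]
```

View pics/w3.png

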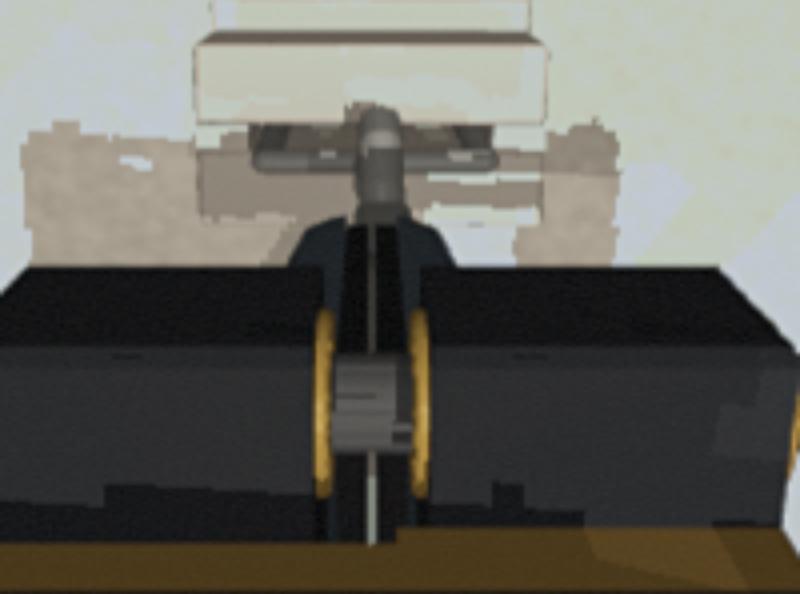

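Run:
```python
from h import *
print(env, {k:getattr(env,k) for k in dir(env) if k[0]!='_'})
p=shot("scene"); P=cloud(p)
for z in range(150,235,5):
    o=[]
    for x,y in ((535,-302),(549,-302),(522,-302),(535,-294)):
        u,v=proj(p,[x,y,z]); u,v=int(round(u)),int(round(v)); o.append((u,v,p["color"][v,u].tolist(),np.round(P[v,u]).tolist()))
    print(z,o)
```

```text
<Robot object at 0x7f8c897bc1a0> {'Unreachable': <class 'workcell.Unreachable'>, 'finger_overhang': 22.0}
150 [(194, 278, [113, 98, 83], [445.0, -242.0, 0.0]), (198, 282, [128, 114, 95], [463.0, -243.0, 0.0]), (190, 275, [66, 58, 51], [518.0, -299.0, 144.0]), (196, 276, [64, 59, 52], [542.0, -299.0, 162.0])]
155 [(193, 277, [99, 88, 74], [443.0, -243.0, 4.0]), (198, 280, [115, 102, 85], [459.0, -239.0, 1.0]), (190, 274, [76, 70, 63], [518.0, -298.0, 146.0]), (196, 275, [57, 52, 47], [541.0, -299.0, 165.0])]
160 [(193, 276, [88, 79, 67], [440.0, -240.0, 2.0]), (197, 279, [113, 100, 84], [453.0, -238.0, -0.0]), (189, 272, [162, 164, 156], [423.0, -239.0, 4.0]), (196, 273, [54, 50, 46], [541.0, -297.0, 170.0])]
165 [(193, 274, [58, 53, 48], [532.0, -300.0, 161.0]), (197, 278, [88, 78, 66], [542.0, -298.0, 152.0]), (189, 271, [173, 176, 169], [418.0, -235.0, -1.0]), (196, 272, [55, 50, 45], [543.0, -298.0, 177.0])]
170 [(193, 273, [56, 51, 45], [532.0, -299.0, 165.0]), (197, 276, [56, 50, 44], [542.0, -297.0, 160.0]), (189, 270, [175, 178, 171], [416.0, -233.0, 1.0]), (195, 271, [56
[... 1806 characters left out ...]
, 36, 36], [527.0, -304.0, 220.0]), (193, 259, [23, 23, 27], [546.0, -302.0, 232.0])]
220 [(190, 260, [26, 28, 30], [534.0, -302.0, 218.0]), (195, 263, [21, 26, 28], [550.0, -301.0, 220.0]), (186, 256, [65, 60, 56], [569.0, -333.0, 293.0]), (193, 257, [25, 29, 30], [549.0, -303.0, 243.0])]
225 [(190, 258, [24, 27, 28], [535.0, -302.0, 225.0]), (194, 262, [24, 28, 28], [548.0, -303.0, 224.0]), (186, 255, [65, 61, 55], [568.0, -332.0, 294.0]), (193, 256, [25, 29, 29], [551.0, -304.0, 249.0])]
230 [(190, 257, [23, 27, 27], [538.0, -303.0, 233.0]), (194, 260, [23, 27, 29], [548.0, -301.0, 229.0]), (186, 254, [53, 51, 49], [566.0, -330.0, 294.0]), (192, 255, [23, 28, 25], [548.0, -304.0, 250.0])]
```

The shut fingertips rest on the tab's top at z≈197, about 32 mm higher than the stated overhang implies at TCP z=187. I raise and measure the tips.

Request:
servo_tool:
  steps:
    - [255, [0, 0, -20], [0, 0, 0]]
    - [255, [0, 0, -20], [0, 0, 0]]
    - [160, [0, 0, -10], [0, 0, 0]]
    - [160, [0, 0, 0], [0, 0, 0]]
    - [160, [0, 0, 0], [0, 0, 0]]
    - [160, [0, 0, 0], [0, 0, 0]]
    - [160, [0, 0, 0], [0, 0, 0]]
    - [160, [0, 0, 0], [0, 0, 0]]
    - [160, [0, 0, 0], [0, 0, 0]]
    - [160, [0, 0, 0], [0, 0, 0]]

```text
time_s: 9.85
ee_pos: [534.3, -294.0, 234.8]
ee_rot: [-180.0, 0.0, 5.0]
force: [-0.3, 0.7, -0.8]
gripper_width: 33.9
gripper_force: 0.0
```

Run:
```python
from h import *
st()
for n in ("scene","wrist"):
    p=shot(n); P=cloud(p)
    for z in range(140,290,8):
        m=(abs(P[...,0]-535)<40)&(abs(P[...,1]+294)<70)&(P[...,2]>z)&(P[...,2]<=z+8); q=P[m]
        if len(q)>2: print(n,z,len(q),np.round(np.percentile(q,3,axis=0)),np.round(np.percentile(q,97,axis=0)))
```

```text
9.85 [ 534.3 -294.   234.8] [-180.    0.    5.] F [-0.3  0.7 -0.8] T [-0.04  0.14 -0.02] w 33.9 0.0 q [-30.  21.  82.   0.  78.  55.]
scene 140 22 [ 511. -297.  141.] [ 554. -288.  148.]
scene 148 19 [ 521. -298.  149.] [ 546. -288.  155.]
scene 156 19 [ 523. -299.  157.] [ 540. -289.  163.]
scene 164 15 [ 524. -298.  165.] [ 539. -289.  172.]
scene 172 17 [ 524. -298.  172.] [ 539. -290.  180.]
scene 180 15 [ 524. -298.  181.] [ 538. -287.  187.]
scene 188 21 [ 520. -298.  188.] [ 538. -289.  196.]
scene 196 24 [ 523. -298.  196.] [ 537. -288.  200.]
scene 244 32 [ 520. -317.  245.] [ 552. -266.  252.]
scene 252 52 [ 523. -320.  253.] [ 553. -268.  259.]
scene 260 55 [ 525. -320.  260.] [ 553. -266.  268.]
scene 268 51 [ 528. -321.  269.] [ 553. -264.  276.]
scene 276 45 [ 528. -321.  276.] [ 553. -264.  284.]
scene 284 51 [ 519. -322.  284.] [ 554. -266.  292.]
wrist 140 89 [ 544. -297.  140.] [ 553. -290.  148.]
wrist 148 78 [ 539. -298.  148.] [ 546. -291.  155.]
wrist 156 30 [ 538. -299.  156.] [ 540. -290.  164.]
wrist 164 34 [ 538. -298.  165.] [ 540. -290.  172.]
wrist 172 35 [ 538. -299.  172.] [ 540. -290.  180.]
wrist 180 37 [ 538. -299.  180.] [ 540. -290.  188.]
wrist 188 282 [ 522. -300.  190.] [ 539. -290.  196.]
wrist 196 61 [ 524. -299.  196.] [ 537. -291.  197.]
wrist 236 11 [ 532. -314.  243.] [ 553. -274.  244.]
wrist 244 222 [ 531. -317.  245.] [ 554. -269.  252.]
wrist 252 273 [ 533. -318.  252.] [ 554. -268.  260.]
wrist 260 300 [ 536. -318.  260.] [ 554. -267.  268.]
wrist 268 380 [ 520. -319.  268.] [ 554. -267.  276.]
wrist 276 473 [ 520. -320.  276.] [ 554. -266.  284.]
wrist 284 563 [ 521. -320.  284.] [ 554. -266.  292.]
```

Request:
servo_tool:
  steps:
    - [160, [-5, 1, 8], [0, 0, 0]]
    - [160, [0, 0, 18], [0, 0, 0]]
    - [160, [0, 0, 20], [0, 0, 0]]
    - [160, [0, 0, 18], [0, 0, 0]]
    - [160, [0, 0, 10], [0, 0, 0]]
    - [160, [0, 0, 4], [0, 0, 0]]
    - [160, [0, 0, 0], [0, 0, 0]]
    - [255, [0, 0, 0], [0, 0, 0]]
    - [255, [0, 0, 0], [0, 0, 0]]
    - [255, [0, 0, 0], [0, 0, 0]]

```text
time_s: 10.95
ee_pos: [529.8, -295.6, 157.8]
ee_rot: [180.0, -0.1, 5.0]
force: [0.8, -0.3, 0.4]
gripper_width: 12.9
gripper_force: 0.0
```

Request:
servo_tool:
  steps:
    - [255, [0, 0, 0], [0, 0, 0]]
    - [255, [0, 0, 0], [0, 0, 0]]
    - [255, [0, 0, 0], [0, 0, 0]]
    - [255, [0, 0, 0], [0, 0, 0]]
    - [255, [0, 0, 0], [0, 0, 0]]
    - [255, [0, 0, 0], [0, 0, 0]]
    - [255, [0, 0, 0], [0, 0, 0]]
    - [255, [0, 0, 0], [0, 0, 0]]
    - [255, [0, 0, 0], [0, 0, 0]]
    - [255, [0, 0, 0], [0, 0, 0]]

```text
time_s: 11.95
ee_pos: [529.7, -295.6, 157.5]
ee_rot: [180.0, -0.1, 5.0]
force: [0.1, 1.0, 4.9]
gripper_width: 9.5
gripper_force: 35.0
```

Gripped. Lift straight up.

Request:
servo_tool:
  steps:
    - [255, [0, 0, -5], [0, 0, 0]]
    - [255, [0, 0, -10], [0, 0, 0]]
    - [255, [0, 0, -15], [0, 0, 0]]
    - [255, [0, 0, -20], [0, 0, 0]]
    - [255, [0, 0, -20], [0, 0, 0]]
    - [255, [0, 0, -20], [0, 0, 0]]
    - [255, [0, 0, -20], [0, 0, 0]]
    - [255, [0, 0, -20], [0, 0, 0]]
    - [255, [0, 0, -20], [0, 0, 0]]
    - [255, [0, 0, -15], [0, 0, 0]]

```text
time_s: 12.95
ee_pos: [528.9, -295.2, 323.4]
ee_rot: [-180.0, 0.0, 5.0]
force: [0.7, -0.8, -2.8]
gripper_width: 9.3
gripper_force: 35.0
```

Run:
```python
from h import *
st(); e=state()["ee_pos"]
for n in ("scene","top"):
    p=shot(n); boxes(p,eye=(480,590,-350,-240,258,330),loop=(480,590,-350,-240,150,255)); 
    P=cloud(p).reshape(-1,3)
    for z in range(165,340,15):
        q=P[(abs(P[:,0]-530)<50)&(abs(P[:,1]+295)<45)&(P[:,2]>z)&(P[:,2]<=z+15)]
        if len(q)>2: print(n,z,len(q),np.round(np.percentile(q,3,axis=0)),np.round(np.percentile(q,97,axis=0)))
plan(558,35,321,-2.6,10,255)
```

```text
12.95 [ 528.9 -295.2  323.4] [-180.    0.    5.] F [ 0.7 -0.8 -2.8] T [-0.06  0.14 -0.02] w 9.3 35.0 q [-30.  19.  72.  -0.  89.  55.]
eye 189 mean [ 532.6 -294.5  294.7] p3 [ 511.  -298.8  261.5] p97 [ 552.7 -289.2  323. ] mid [ 531.9 -294.   292.2] dir -174.6 sd [13.7  2.4]
loop 252 mean [ 533.  -294.4  217.1] p3 [ 527.9 -321.6  179.1] p97 [ 537.2 -266.3  253. ] mid [ 532.5 -293.9  216.1] dir -84.9 sd [20.8  1.9]
scene 165 12 [ 532. -317.  176.] [ 536. -268.  180.]
scene 180 72 [ 528. -321.  180.] [ 537. -266.  192.]
scene 195 24 [ 529. -321.  196.] [ 538. -267.  209.]
scene 210 29 [ 527. -322.  210.] [ 537. -266.  224.]
scene 225 32 [ 527. -322.  226.] [ 537. -266.  239.]
scene 240 83 [ 528. -321.  245.] [ 537. -268.  254.]
scene 255 19 [ 530. -298.  256.] [ 535. -290.  269.]
scene 270 60 [ 514. -298.  271.] [ 545. -290.  285.]
scene 285 36 [ 511. -299.  287.] [ 553. -291.  299.]
scene 300 47 [ 510. -299.  301.] [ 553. -290.  315.]
scene 315 31 [ 522. -299.  315.] [ 546. -288.  327.]
scene 330 58 [ 516. -309.  335.] [ 546. -279.  345.]
eye none
loop none
[[255,[np.float64(5.7),np.float64(-32.7),np.float64(0.3)],[0,0,np.float64(0.0133)]],[255,[np.float64(5.3),np.float64(-32.8),np.float64(0.3)],[0,0,np.float64(0.0133)]],[255,[np.float64(4.8),np.float64(-32.8),np.float64(0.3)],[0,0,np.float64(0.0133)]],[255,[np.float64(4.4),np.float64(-32.9),np.float64(0.3)],[0,0,np.float64(0.0133)]],[255,[np.float64(4.0),np.float64(-33.0),np.float64(0.3)],[0,0,np.float64(0.0133)]],[255,[np.float64(3.5),np.float64(-33.0),np.float64(0.3)],[0,0,np.float64(0.0133)]],[255,[np.float64(3.1),np.float64(-33.0),np.float64(0.3)],[0,0,np.float64(0.0133)]],[255,[np.float64(2.7),np.float64(-33.1),np.float64(0.3)],[0,0,np.float64(0.0133)]],[255,[np.float64(2.2),np.float64(-33.1),np.float64(0.3)],[0,0,np.float64(0.0133)]],[255,[np.float64(1.8),np.float64(-33.1),np.float64(0.3)],[0,0,np.float64(0.0133)]]]
```

Request:
servo_tool:
  steps:
    - [255, [5, -25, 0.5], [0, 0, 0.0133]]
    - [255, [5, -33, 0.5], [0, 0, 0.0133]]
    - [255, [5, -35, 0.5], [0, 0, 0.0133]]
    - [255, [4, -36, 0.5], [0, 0, 0.0133]]
    - [255, [4, -36, 0.5], [0, 0, 0.0133]]
    - [255, [4, -36, 0.5], [0, 0, 0.0133]]
    - [255, [3, -36, 0.5], [0, 0, 0.0133]]
    - [255, [3, -36, 0.5], [0, 0, 0.0133]]
    - [255, [2, -32, 0.5], [0, 0, 0.0133]]
    - [255, [2, -24, 0], [0, 0, 0.0133]]

```text
time_s: 14.05
ee_pos: [556.0, 36.6, 316.2]
ee_rot: [-180.0, 0.2, -2.5]
force: [0.0, -0.6, -1.2]
gripper_width: 9.8
gripper_force: 35.0
```

Run:
```python
from h import *
st()
for n in ("scene","wrist"):
    p=shot(n); save(p,n+"4.png"); boxes(p,eye=(500,620,10,55,270,320),loop=(500,620,0,70,160,250),arm80=(530,590,74,92,270,330),arm95=(530,590,90,105,270,330),arm115=(530,590,108,125,270,330),arm140=(530,590,135,150,270,330),arm=(530,590,76,200,270,330))
    P=cloud(p).reshape(-1,3)
    if n=="scene":
      for y in range(70,150,6):
        q=P[(abs(P[:,0]-560)<20)&(P[:,1]>y)&(P[:,1]<=y+6)&(P[:,2]>270)&(P[:,2]<330)]
        if len(q)>2: print(y,len(q),np.round(np.percentile(q,3,axis=0)),np.round(np.percentile(q,97,axis=0)))
A=cv2.imread("pics/scene4.png")[60:240,250:400]; A=cv2.resize(A,(500,600)); cv2.imwrite("pics/v4.png",A)
```

```text
14.05 [556.   36.6 316.2] [-180.     0.2   -2.5] F [ 0.  -0.6 -1.2] T [-0.    0.13  0.01] w 9.8 35.0 q [ 3. 14. 80.  0. 86. 95.]
eye 138 mean [559.2  36.  293. ] p3 [537.2  31.6 271.2] p97 [580.2  40.9 316.8] mid [558.7  36.3 294. ] dir -2.8 sd [14.8  2.3]
loop 195 mean [559.8  36.  210.4] p3 [555.    8.5 172.1] p97 [564.1  63.5 247. ] mid [559.5  36.  209.6] dir -92.6 sd [21.   2.2]
arm80 16 mean [561.8  86.3 298.4] p3 [557.5  83.2 291.6] p97 [565.8  91.3 303. ] mid [561.7  87.2 297.3] dir 47.9 sd [3.  2.1]
arm95 17 mean [563.5  96.7 296. ] p3 [559.7  90.4 290.8] p97 [566.9 104.7 301. ] mid [563.3  97.6 295.9] dir -89.4 sd [4.4 2.3]
arm115 17 mean [563.7 117.4 288.9] p3 [559.9 109.8 283. ] p97 [567.3 123.3 293.8] mid [563.6 116.5 288.4] dir -85.2 sd [4.8 2.1]
arm140 21 mean [564.2 141.7 294.3] p3 [558.7 135.5 289.9] p97 [567.9 148.5 298.9] mid [563.3 142.  294.4] dir -91.9 sd [4.5 3.1]
arm 153 mean [564.5 140.3 293.9] p3 [558.6  85.  286.2] p97 [569.6 197.5 301.3] mid [564.1 141.2 293.8] dir -92.6 sd [34.3  2.8]
82 12 [557.  83. 294.] [565.  87. 303.]
88 8 [561.  89. 291.] [566.  94
[... 613 characters left out ...]
.9] mid [560.2  39.8 207.3] dir -92.4 sd [18.8  2.1]
arm80 242 mean [562.1  86.  298.2] p3 [557.9  80.4 293.7] p97 [565.6  91.6 301.2] mid [561.8  86.  297.5] dir -100.9 sd [3.4 2.3]
arm95 299 mean [562.5  97.5 293.7] p3 [557.4  90.3 289.2] p97 [566.1 104.5 298. ] mid [561.7  97.4 293.6] dir -92.1 sd [4.4 2.7]
arm115 353 mean [563.3 116.8 288.7] p3 [558.1 108.7 284.8] p97 [567.2 124.6 291.4] mid [562.6 116.7 288.1] dir -92.3 sd [5.  2.8]
arm140 349 mean [564.5 142.4 292.8] p3 [559.3 135.4 288.9] p97 [568.4 149.7 295.2] mid [563.8 142.6 292.1] dir -96.2 sd [4.3 2.8]
arm 2581 mean [564.5 141.1 292.8] p3 [558.5  83.8 287.2] p97 [569.9 196.2 299.3] mid [564.2 140.  293.3] dir 87.3 sd [34.   2.7]
```

View pics/v4.png

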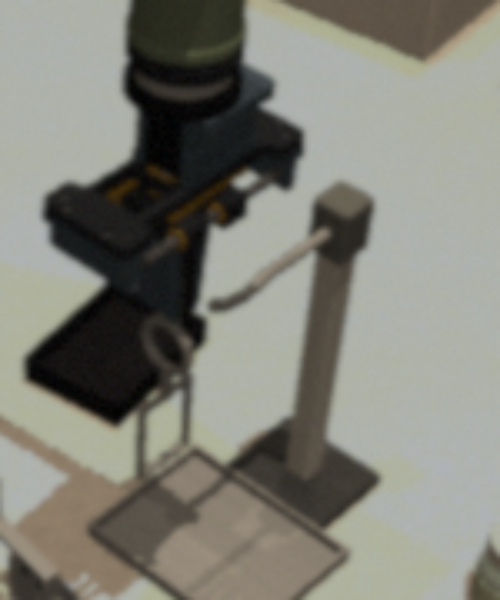

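The eye (165,335) hangs upright, level with the rod's upturned end (215,303), and aligned with it. Thread it over along the arm.

Request:
servo_tool:
  steps:
    - [255, [0, -6, -1], [0, 0, 0]]
    - [255, [0, -10, 0], [0, 0, 0]]
    - [255, [0, -10, 0], [0, 0, 0]]
    - [255, [0, -10, 0], [0, 0, 0]]
    - [255, [0, -10, 0], [0, 0, 0]]
    - [255, [0, -10, 0], [0, 0, 0]]
    - [255, [0, -10, 0], [0, 0, 0]]
    - [255, [0, -10, 0], [0, 0, 0]]
    - [255, [0, -4, 0], [0, 0, 0]]
    - [255, [0, 0, 0], [0, 0, 0]]

```text
time_s: 15.15
ee_pos: [560.7, 115.3, 318.5]
ee_rot: [180.0, 0.0, -2.5]
force: [0.1, -0.2, -3.0]
gripper_width: 9.6
gripper_force: 35.0
```

Run:
```python
from h import *
st()
for n in ("scene","wrist"):
    p=shot(n); save(p,n+"5.png"); boxes(p,eye=(530,620,105,130,262,320),loop=(500,620,70,160,160,250),armout=(530,590,76,106,270,330),arm140=(530,590,135,150,270,330))
A=cv2.resize(cv2.imread("pics/scene5.png")[80:230,275:400],(480,576)); B=cv2.resize(cv2.imread("pics/wrist5.png")[60:300,190:370],(320,427)); B=np.vstack([B,np.zeros((149,320,3),np.uint8)]); cv2.imwrite("pics/v5.png",np.hstack([A,B]))
```

```text
15.15 [560.7 115.3 318.5] [180.    0.   -2.5] F [ 0.1 -0.2 -3. ] T [-0.05  0.18  0.04] w 9.6 35.0 q [ 10.  15.  78.   0.  87. 103.]
eye 159 mean [565.  114.6 294.1] p3 [542.2 109.7 267.9] p97 [585.5 123.6 317.8] mid [563.9 116.6 292.9] dir -2.3 sd [13.   3.5]
loop 188 mean [564.7 114.7 211.4] p3 [559.9  87.2 174.7] p97 [568.5 143.  248. ] mid [564.2 115.1 211.4] dir -92.1 sd [21.5  2.2]
armout 29 mean [562.5  91.7 296.9] p3 [556.6  82.8 289.7] p97 [566.1 103.4 302.9] mid [561.3  93.1 296.3] dir -95.0 sd [7.2 2.6]
arm140 18 mean [564.5 143.2 294. ] p3 [558.9 137.8 289.8] p97 [568.  149.6 298.1] mid [563.5 143.7 293.9] dir -101.4 sd [3.7 2.7]
eye 585 mean [575.2 114.5 301.7] p3 [563.1 108.2 285.8] p97 [586.3 125.8 317.9] mid [574.7 117.  301.8] dir 165.4 sd [7.4 4.2]
loop 974 mean [565.1 114.3 215.4] p3 [560.7  87.3 174.3] p97 [568.7 141.1 245.1] mid [564.7 114.2 209.7] dir -92.6 sd [18.8  2.1]
armout 352 mean [563.1  90.4 297.1] p3 [558.2  81.5 289. ] p97 [566.4 104.7 301.2] mid [562.3  93.1 295.1] dir -107.6 sd [6.2 2.6]
arm140 326 mean [564.4 142.5 292.8] p3 [559.2 135.6 289.7] p97 [568.4 149.5 295.3] mid [563.8 142.5 292.5] dir 84.5 sd [4.3 2.8]
```

View pics/v5.png

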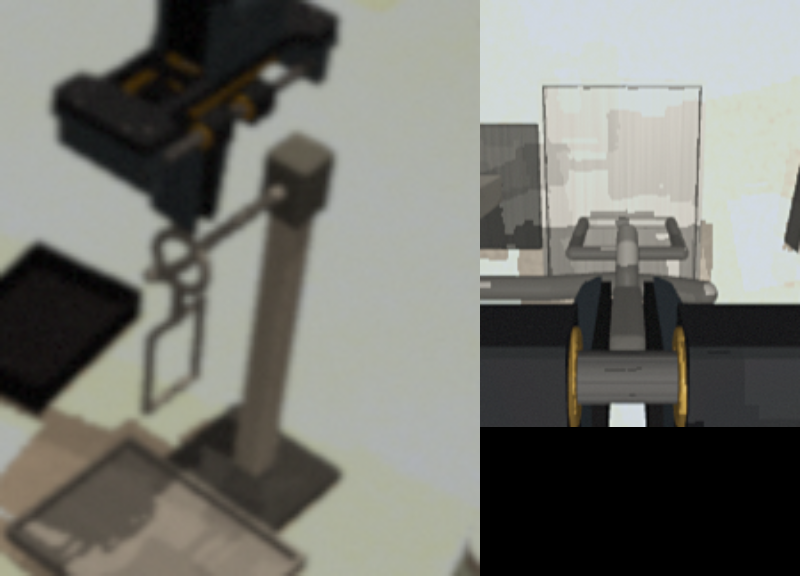

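The rod passes through the eye (180,260). I lower it into the dip and release.

Request:
servo_tool:
  steps:
    - [255, [0, -2.5, 2], [0, 0, 0]]
    - [255, [0, 0, 4], [0, 0, 0]]
    - [255, [0, 0, 5], [0, 0, 0]]
    - [255, [0, 0, 5], [0, 0, 0]]
    - [255, [0, 0, 4], [0, 0, 0]]
    - [255, [0, 0, 2], [0, 0, 0]]
    - [255, [0, 0, 0], [0, 0, 0]]
    - [255, [0, 0, 0], [0, 0, 0]]
    - [255, [0, 0, 0], [0, 0, 0]]
    - [255, [0, 0, 0], [0, 0, 0]]

```text
time_s: 16.25
ee_pos: [560.8, 117.1, 296.8]
ee_rot: [-180.0, -0.0, -2.6]
force: [-0.6, -0.4, 0.7]
gripper_width: 9.7
gripper_force: 35.0
```

Request:
servo_tool:
  steps:
    - [215, [0, 0, 0], [0, 0, 0]]
    - [215, [0, 0, 0], [0, 0, 0]]
    - [215, [0, 0, 0], [0, 0, 0]]
    - [190, [0, 0, 0], [0, 0, 0]]
    - [165, [0, 0, 0], [0, 0, 0]]
    - [165, [0, 0, 0], [0, 0, 0]]
    - [165, [0, 0, 0], [0, 0, 0]]
    - [165, [0, 0, 0], [0, 0, 0]]
    - [165, [0, 0, 0], [0, 0, 0]]
    - [165, [0, 0, 0], [0, 0, 0]]

```text
time_s: 17.25
ee_pos: [560.9, 117.1, 296.6]
ee_rot: [-180.0, -0.0, -2.6]
force: [-0.5, -0.2, 0.0]
gripper_width: 32.2
gripper_force: 0.0
```

Run:
```python
from h import *
st()
for n in ("scene","wrist"):
    p=shot(n); boxes(p,eye=(530,620,105,130,245,300),tab=(530,600,95,140,292,340),loop=(500,620,70,160,140,235),armout=(530,590,76,106,262,310))
```

```text
17.25 [560.9 117.1 296.6] [-180.    -0.    -2.6] F [-0.5 -0.2  0. ] T [-0.06  0.14  0.01] w 32.2 0.0 q [ 11.  16.  80.   0.  84. 103.]
eye 125 mean [566.5 115.2 272.2] p3 [542.5 107.3 247.1] p97 [584.2 121.3 296.5] mid [563.4 114.3 271.8] dir -1.5 sd [12.8  3.3]
tab 159 mean [569.4 124.  320.5] p3 [556.8  96.  292.9] p97 [578.6 139.1 338.8] mid [567.7 117.5 315.9] dir -91.5 sd [13.8  6. ]
loop 184 mean [561.6 113.9 193. ] p3 [556.6  86.2 153.5] p97 [565.7 142.7 232.4] mid [561.2 114.4 193. ] dir -92.6 sd [21.   2.2]
armout 36 mean [563.3  93.7 295.1] p3 [557.8  83.7 286.5] p97 [574.3 104.9 308.6] mid [566.   94.3 297.5] dir -104.0 sd [7.3 3.5]
eye 842 mean [571.4 116.5 284.9] p3 [558.9 106.  253.4] p97 [585.7 128.9 297.1] mid [572.3 117.5 275.2] dir 171.5 sd [8.4 6.3]
tab 1711 mean [571.9 118.1 323.3] p3 [550.6  96.2 298.7] p97 [579.4 138.6 338.7] mid [565.  117.4 318.7] dir -96.5 sd [14.2  6.4]
loop 934 mean [562.4 114.1 196.7] p3 [558.1  87.3 153.7] p97 [565.7 141.  225.4] mid [561.9 114.2 189.6] dir -92.5 sd [19.  2.]
armout 274 mean [564.4  99.2 293.2] p3 [557.5  81.8 285.2] p97 [577.2 105.7 309. ] mid [567.3  93.7 297.1] dir 107.6 sd [6.7 5. ]
```

```bash
python3 - <<'E' | sed 's/np.float64(\([-0-9.]*\))/\1/g'
from h import *
plan(451.5,-52.5,357,-9.5,6,165,start=(561,117,357,-2.6))
E
```

```text
[[165,[-16.9,29.0,-0.0],[0,0,0.0201]],[165,[-16.4,29.4,-0.0],[0,0,0.0201]],[165,[-15.8,29.7,-0.0],[0,0,0.0201]],[165,[-15.2,30.0,-0.0],[0,0,0.0201]],[165,[-14.6,30.3,-0.0],[0,0,0.0201]],[165,[-14.0,30.6,-0.0],[0,0,0.0201]]]
```

Request:
servo_tool:
  steps:
    - [165, [0, 0, -5], [0, 0, 0]]
    - [165, [0, 0, -15], [0, 0, 0]]
    - [165, [0, 0, -20], [0, 0, 0]]
    - [165, [0, 0, -20], [0, 0, 0]]
    - [165, [-17, 29, 0], [0, 0, 0.0201]]
    - [165, [-16, 29, 0], [0, 0, 0.0201]]
    - [165, [-16, 30, 0], [0, 0, 0.0201]]
    - [165, [-15, 30, 0], [0, 0, 0.0201]]
    - [165, [-15, 30, 10], [0, 0, 0.0201]]
    - [165, [-14, 31, 20], [0, 0, 0.0201]]

```text
time_s: 18.35
ee_pos: [451.3, -53.4, 328.1]
ee_rot: [-180.0, -0.3, -9.5]
force: [1.8, 0.3, 0.2]
gripper_width: 32.1
gripper_force: 0.0
```

Request:
servo_tool:
  steps:
    - [165, [0, 0, 30], [0, 0, 0]]
    - [165, [0, 0, 30], [0, 0, 0]]
    - [165, [0, 0, 25], [0, 0, 0]]
    - [165, [0, 0, 15], [0, 0, 0]]
    - [165, [0, 0, 10], [0, 0, 0]]
    - [165, [0, 0, 5], [0, 0, 0]]
    - [165, [0, 0, 0], [0, 0, 0]]
    - [165, [0, 0, 0], [0, 0, 0]]
    - [165, [0, 0, 0], [0, 0, 0]]
    - [165, [0, 0, 0], [0, 0, 0]]

```text
time_s: 19.35
ee_pos: [451.5, -52.3, 212.2]
ee_rot: [-180.0, -0.1, -9.5]
force: [-0.2, -0.3, -0.1]
gripper_width: 32.3
gripper_force: 0.0
```

Run:
```python
from h import *
st()
for n in ("scene","wrist"):
    p=shot(n); boxes(p,tabtop=(420,490,-90,-20,140,158),tab=(420,490,-90,-20,112,158),spine=(420,560,-100,-20,99,110),fing=(400,500,-110,0,218,240),bar=(540,590,80,150,145,157),loop=(500,620,70,160,140,235))
```

```text
19.35 [451.5 -52.3 212.2] [-1.8e+02 -1.0e-01 -9.5e+00] F [-0.2 -0.3 -0.1] T [-0.01  0.14  0.01] w 32.3 0.0 q [ -8.   7. 103.   0.  69.  91.]
tabtop 42 mean [456.3 -52.5 149.7] p3 [444.6 -57.6 140.8] p97 [466.  -46.5 154.4] mid [455.3 -52.1 147.6] dir -12.4 sd [7.5 3.1]
tab 103 mean [457.3 -52.9 135.3] p3 [444.2 -57.5 112.5] p97 [466.  -46.9 154.2] mid [455.1 -52.2 133.4] dir -1.6 sd [7.4 3.1]
spine 162 mean [498.3 -59.3 105.7] p3 [448.3 -70.2 100.3] p97 [537.1 -48.9 109.5] mid [492.7 -59.6 104.9] dir -8.3 sd [26.1  4.7]
fing 86 mean [455.3 -52.1 232.2] p3 [434.8 -78.5 222.2] p97 [471.2 -30.8 239.5] mid [453.  -54.7 230.8] dir -97.2 sd [20.5 10.6]
bar 22 mean [561.6 114.9 155.9] p3 [558.   87.8 153.5] p97 [564.8 135.5 157. ] mid [561.4 111.6 155.3] dir -92.2 sd [15.2  2. ]
loop 183 mean [561.6 113.6 192.8] p3 [557.   86.8 155.7] p97 [565.7 142.8 229.7] mid [561.4 114.8 192.7] dir -92.5 sd [21.2  2.2]
tabtop 389 mean [455.9 -52.3 149.5] p3 [444.5 -57.6 144.3] p97 [466.4 -46.8 151.3] mid [455.4 -52.2 147.8] dir 170.0 sd [7.  2.9]
tab 461 mean [457.5 -52.5 146.1] p3 [444.6 -58.  119.8] p97 [466.7 -46.9 151.2] mid [455.6 -52.4 135.5] dir 170.0 sd [7.4 2.9]
spine 1416 mean [501.1 -60.1 105.2] p3 [460.7 -70.3 103.9] p97 [536.6 -48.7 106.6] mid [498.7 -59.5 105.2] dir 170.0 sd [23.2  4.2]
fing 592 mean [463.8 -55.1 231.1] p3 [448.7 -79.2 221.3] p97 [472.5 -32.2 239.5] mid [460.6 -55.7 230.4] dir -99.3 sd [18.9  6.3]
bar 347 mean [559.5 110.2 155.3] p3 [556.7  84.5 153. ] p97 [563.7 126.2 156.9] mid [560.2 105.4 154.9] dir 86.2 sd [12.8  1.8]
loop 998 mean [559.4  94.9 172.3] p3 [556.5  84.2 153.6] p97 [563.  125.1 201. ] mid [559.8 104.7 177.3] dir 88.6 sd [14.1  1.9]
```

Request:
servo_tool:
  steps:
    - [165, [2, 0, 15], [0, 0, 0]]
    - [165, [0, 0, 25], [0, 0, 0]]
    - [165, [0, 0, 25], [0, 0, 0]]
    - [165, [0, 0, 20], [0, 0, 0]]
    - [165, [0, 0, 15], [0, 0, 0]]
    - [165, [0, 0, 6], [0, 0, 0]]
    - [165, [0, 0, 0], [0, 0, 0]]
    - [255, [0, 0, 0], [0, 0, 0]]
    - [255, [0, 0, 0], [0, 0, 0]]
    - [255, [0, 0, 0], [0, 0, 0]]
  squeeze: 60

```text
time_s: 20.45
ee_pos: [453.6, -52.7, 106.3]
ee_rot: [-180.0, -0.1, -9.5]
force: [0.6, 0.8, 0.2]
gripper_width: 11.0
gripper_force: 0.3
```

Request:
servo_tool:
  steps:
    - [255, [0, 0, 0], [0, 0, 0]]
    - [255, [0, 0, 0], [0, 0, 0]]
    - [255, [0, 0, 0], [0, 0, 0]]
    - [255, [0, 0, 0], [0, 0, 0]]
    - [255, [0, 0, 0], [0, 0, 0]]
    - [255, [0, 0, -5], [0, 0, 0]]
    - [255, [0, 0, -10], [0, 0, 0]]
    - [255, [0, 0, -15], [0, 0, 0]]
    - [255, [0, 0, -20], [0, 0, 0]]
    - [255, [0, 0, -20], [0, 0, 0]]

```text
time_s: 21.45
ee_pos: [452.4, -52.6, 176.1]
ee_rot: [180.0, 0.1, -9.5]
force: [0.3, 0.9, -3.0]
gripper_width: 9.5
gripper_force: 60.0
```

```bash
python3 - <<'E' | sed 's/np.float64(\([-0-9.]*\))/\1/g'
from h import *
st()
for n in ("scene","wrist"):
    p=shot(n); boxes(p,spine=(480,560,-100,-20,155,195),hookend=(518,560,-100,-20,160,190),spinenear=(475,500,-100,-20,155,190),box=(480,600,-130,10,95,140),boxlow=(480,600,-130,10,50,80))
E
```

```text
21.45 [452.4 -52.6 176.1] [ 1.8e+02  1.0e-01 -9.5e+00] F [ 0.3  0.9 -3. ] T [0.   0.39 0.05] w 9.5 60.0 q [ -8.   9. 107.  -0.  65.  91.]
spine 180 mean [512.  -63.2 171.1] p3 [482.4 -71.6 156.7] p97 [537.8 -51.4 178.8] mid [510.1 -61.5 167.8] dir -8.8 sd [18.   4.7]
hookend 62 mean [530.2 -65.7 172. ] p3 [519.3 -72.2 161. ] p97 [538.1 -57.4 178.9] mid [528.7 -64.8 169.9] dir -9.7 sd [6.5 4.6]
spinenear 66 mean [489.  -59.9 172.8] p3 [477.1 -68.5 157.5] p97 [497.8 -48.5 179.2] mid [487.5 -58.5 168.4] dir -30.0 sd [7.5 4.6]
box 437 mean [534.9 -68.  108.9] p3 [ 493.6 -103.5   95.8] p97 [576.2 -28.9 130.8] mid [534.9 -66.2 113.3] dir 1.0 sd [31.1 24.9]
boxlow 342 mean [530.6 -61.8  75.5] p3 [ 498.  -102.4   69.7] p97 [574.3 -30.1  79.5] mid [536.1 -66.3  74.6] dir -39.9 sd [24.3 19.5]
spine 2817 mean [510.8 -62.7 178.1] p3 [482.1 -71.8 171.3] p97 [538.3 -52.8 179.7] mid [510.2 -62.3 175.5] dir 170.4 sd [17.4  4.3]
hookend 1080 mean [529.2 -65.6 178.5] p3 [518.7 -72.9 177.2] p97 [539.4 -58.5 179.8] mid [529.  -65.7 178.5] dir 165.8 sd [6.4 4.1]
spinenear 1116 mean [488.4 -59.3 177.8] p3 [475.9 -69.  170.8] p97 [499.4 -51.3 179.6] mid [487.6 -60.2 175.2] dir 162.1 sd [7.6 4.5]
box 2933 mean [546.3 -68.6 112.1] p3 [ 498.9 -104.4   96.8] p97 [577.8 -30.3 118.3] mid [538.4 -67.4 107.5] dir 174.8 sd [27.6 27.5]
boxlow 5112 mean [542.6 -68.1  78.1] p3 [505.1 -99.2  76.8] p97 [572.7 -35.8  79.5] mid [538.9 -67.5  78.1] dir -110.2 sd [20.8 20.6]
```

```bash
python3 - <<'E' | sed 's/np.float64(\([-0-9.]*\))/\1/g'
from h import *
st(); plan(435.3,117.3,203,-2.1,9,255)
E
```

```text
21.55 [454.8 -52.9 178. ] [-180.    -0.3   -9.5] F [ 1.  -0.5 -2.6] T [0.   0.21 0.02] w 9.9 60.0 q [ -8.   9. 107.  -0.  64.  91.]
[[255,[-5.3,-18.3,-2.8],[0,0,-0.0144]],[255,[-5.0,-18.4,-2.8],[0,0,-0.0144]],[255,[-4.7,-18.4,-2.8],[0,0,-0.0144]],[255,[-4.5,-18.5,-2.8],[0,0,-0.0144]],[255,[-4.2,-18.6,-2.8],[0,0,-0.0144]],[255,[-3.9,-18.6,-2.8],[0,0,-0.0144]],[255,[-3.7,-18.7,-2.8],[0,0,-0.0144]],[255,[-3.4,-18.7,-2.8],[0,0,-0.0144]],[255,[-3.1,-18.8,-2.8],[0,0,-0.0144]]]
```

Request:
servo_tool:
  steps:
    - [255, [-3, -10, -3], [0, 0, -0.0144]]
    - [255, [-5, -18, -3], [0, 0, -0.0144]]
    - [255, [-5, -22, -3], [0, 0, -0.0144]]
    - [255, [-5, -22, -3], [0, 0, -0.0144]]
    - [255, [-4, -22, -3], [0, 0, -0.0144]]
    - [255, [-4, -22, -3], [0, 0, -0.0144]]
    - [255, [-4, -22, -3], [0, 0, -0.0144]]
    - [255, [-4, -18, -3], [0, 0, -0.0144]]
    - [255, [-3, -11, -1], [0, 0, -0.0144]]
    - [255, [0, 0, 0], [0, 0, 0]]

```text
time_s: 22.55
ee_pos: [433.3, 118.5, 199.7]
ee_rot: [180.0, 0.1, -1.9]
force: [0.3, 0.5, -3.6]
gripper_width: 9.4
gripper_force: 60.0
```

```bash
python3 - <<'E' | sed 's/np.float64(\([-0-9.]*\))/\1/g'
from h import *
for i in range(2):
    st()
    for n in ("scene","wrist"):
        p=shot(n); boxes(p,spine=(470,535,80,145,196,212),end=(510,535,80,145,196,212),bar=(550,590,80,150,147,158),legs=(550,590,75,155,165,210),loop=(548,590,75,155,145,240),jaw=(500,540,90,135,160,190))
E
```

```text
22.55 [433.3 118.5 199.7] [ 1.8e+02  1.0e-01 -1.9e+00] F [ 0.3  0.5 -3.6] T [-0.05  0.44  0.01] w 9.4 60.0 q [ 14.   7. 105.   0.  68. 106.]
spine 81 mean [495.3 116.5 199.9] p3 [470.7 109.5 196.8] p97 [518.  124.8 204.3] mid [494.3 117.2 200.6] dir -2.2 sd [15.2  4.8]
end 20 mean [514.7 116.4 199.2] p3 [510.1 110.4 196.5] p97 [519.8 124.9 203.9] mid [515.  117.6 200.2] dir 92.3 sd [4.8 3.2]
bar 29 mean [560.5 115.  155.2] p3 [557.1  89.  151.1] p97 [564.4 143.  157.5] mid [560.7 116.  154.3] dir -93.1 sd [15.6  2.1]
legs 64 mean [561.6 114.1 188.3] p3 [557.4  86.2 167.2] p97 [564.9 143.4 208.4] mid [561.1 114.8 187.8] dir -93.0 sd [25.2  2.1]
loop 190 mean [561.7 113.7 194.5] p3 [557.4  86.8 154.1] p97 [565.6 143.3 237.7] mid [561.5 115.  195.9] dir -92.7 sd [20.7  2.2]
jaw 58 mean [513.2 115.7 176.5] p3 [500.7 109.  164.1] p97 [521.5 126.1 188.8] mid [511.1 117.6 176.4] dir 14.0 sd [7.7 4.7]
spine 2260 mean [496.  115.  198.4] p3 [471.6 108.5 197.2] p97 [518.5 121.6 199.6] mid [495.1 115.  198.4] dir 178.0 sd [14.4  4. ]
end 493 mean [515.  114.3 198.2] p3 [510.3 107.6 197. ] p97 [
[... 1337 characters left out ...]
 [511.7 113.8 176.8] dir 12.3 sd [7.3 4.2]
spine 2280 mean [496.2 114.2 198.7] p3 [471.7 107.6 197.4] p97 [518.9 120.8 199.9] mid [495.3 114.2 198.7] dir 177.9 sd [14.5  4. ]
end 515 mean [515.1 113.4 198.6] p3 [510.3 106.7 197.3] p97 [520.  120.1 199.9] mid [515.1 113.4 198.6] dir -91.4 sd [4.1 3. ]
bar 871 mean [560.  113.6 155.7] p3 [556.9  91.6 153. ] p97 [563.6 135.8 157.6] mid [560.2 113.7 155.3] dir -92.3 sd [13.7  1.9]
legs 730 mean [558.7 114.9 189.6] p3 [556.5  86.4 166.9] p97 [562.  141.6 208.6] mid [559.2 114.  187.7] dir -92.7 sd [24.6  1. ]
loop 1712 mean [559.3 113.9 171.2] p3 [556.5  86.9 153.5] p97 [563.3 140.9 208.2] mid [559.9 113.9 180.9] dir -92.6 sd [19.8  1.7]
jaw none
```

Request:
servo_tool:
  steps:
    - [255, [0, -2, -4], [0, 0, 0]]
    - [255, [3, 0, 0], [0, 0, 0]]
    - [255, [7, 0, 0], [0, 0, 0]]
    - [255, [8, 0, 0], [0, 0, 0]]
    - [255, [8, 0, 0], [0, 0, 0]]
    - [255, [8, 0, 0], [0, 0, 0]]
    - [255, [8, 0, 0], [0, 0, 0]]
    - [255, [5, 0, 0], [0, 0, 0]]
    - [255, [3.5, 0, 0], [0, 0, 0]]
    - [255, [0, 0, 0], [0, 0, 0]]

```text
time_s: 23.75
ee_pos: [485.2, 117.5, 204.4]
ee_rot: [-180.0, 0.0, -2.1]
force: [-0.6, -0.1, -3.3]
gripper_width: 9.5
gripper_force: 60.0
```

```bash
python3 - <<'E' | sed 's/np.float64(\([-0-9.]*\))/\1/g'
from h import *
for i in range(2):
    st()
    for n in ("scene","wrist"):
        p=shot(n); boxes(p,spine=(520,580,100,128,199,212),end=(560,580,90,138,199,212),bar=(550,590,80,150,147,158),lowleg=(550,590,75,155,155,175),eye=(530,600,100,130,240,262))
E
```

```text
23.75 [485.2 117.5 204.4] [-180.     0.    -2.1] F [-0.6 -0.1 -3.3] T [-0.07  0.38 -0.03] w 9.5 60.0 q [ 12.  11.  99.   0.  69. 104.]
spine 83 mean [547.  115.3 204. ] p3 [522.5 108.4 199.8] p97 [570.7 124.2 208.5] mid [546.6 116.3 204.2] dir -2.1 sd [16.7  4.6]
end 31 mean [566. 113. 204.] p3 [560.2  91.  200.3] p97 [571.7 125.8 209.8] mid [565.9 108.4 205. ] dir -95.3 sd [9.3 3.7]
bar 16 mean [562.3 107.7 155. ] p3 [556.8  87.1 150.3] p97 [577.2 141.5 157.2] mid [567.  114.3 153.8] dir -107.1 sd [16.8  5.2]
lowleg 55 mean [563.3 109.8 164.8] p3 [554.7  86.5 155.9] p97 [572.9 140.9 174.6] mid [563.8 113.7 165.2] dir -96.2 sd [17.1  4.9]
eye 52 mean [562.2 115.3 253.3] p3 [548.1 111.6 242.2] p97 [579.9 120.4 260.9] mid [564.  116.  251.5] dir -3.5 sd [9.4 2.5]
spine 663 mean [533.2 112.8 203.2] p3 [520.5 108.3 202. ] p97 [555.7 121.8 204.3] mid [538.1 115.  203.2] dir 166.0 sd [11.5  3.1]
end none
bar 82 mean [557.9  98.  155.8] p3 [556.7  90.5 153.8] p97 [559.2 105.  157.5] mid [558.   97.7 155.7] dir -94.1 sd [4.4 0.7]
lowleg 77 mean [558.   96.9 157.7] p3 [556.5  89.  155. ] p97 
[... 788 characters left out ...]
74.4] mid [565.2 113.6 164.8] dir -93.9 sd [17.8  4.6]
eye 55 mean [562.  115.7 253.1] p3 [546.7 111.8 242. ] p97 [580.4 121.8 260.5] mid [563.5 116.8 251.3] dir -5.1 sd [9.7 2.5]
spine 671 mean [533.1 112.8 203.2] p3 [520.4 108.3 201.9] p97 [555.7 121.8 204.4] mid [538.1 115.1 203.2] dir 166.1 sd [11.4  3.1]
end none
bar 91 mean [557.6  97.5 155.5] p3 [556.4  89.9 153. ] p97 [558.9 105.  157.5] mid [557.7  97.4 155.2] dir -93.3 sd [4.6 0.7]
lowleg 73 mean [557.9  96.3 157.7] p3 [556.4  89.2 155.1] p97 [558.9 105.  170.9] mid [557.6  97.1 163. ] dir -94.6 sd [5.  0.6]
eye 27 mean [548.8 112.6 256. ] p3 [544.2 112.4 251.5] p97 [553.4 112.8 260.6] mid [548.8 112.6 256. ] dir 177.3 sd [2.9 0. ]
```

Request:
servo_tool:
  steps:
    - [255, [0, 0, 2], [0, 0, 0]]
    - [255, [0, 0, 3], [0, 0, 0]]
    - [255, [0, 0, 3], [0, 0, 0]]
    - [255, [0, 0, 3], [0, 0, 0]]
    - [255, [0, 0, 3], [0, 0, 0]]
    - [255, [0, 0, 2], [0, 0, 0]]
    - [255, [0, 0, 2], [0, 0, 0]]
    - [255, [0, 0, 0], [0, 0, 0]]
    - [255, [0, 0, 0], [0, 0, 0]]
    - [255, [0, 0, 0], [0, 0, 0]]

```text
time_s: 24.95
ee_pos: [484.9, 117.6, 186.7]
ee_rot: [-180.0, -0.0, -2.1]
force: [0.3, 0.9, -3.8]
gripper_width: 9.3
gripper_force: 60.0
```

Run:
```python
from h import *
st()
p=shot("scene"); save(p,"s6.png"); boxes(p,spine=(520,580,100,128,180,195),bar=(550,590,80,150,140,158),arm=(550,580,80,105,270,310),eye=(530,600,100,130,240,300),legs=(545,590,75,155,165,232))
p=shot("wrist"); boxes(p,barm=(545,590,80,106,140,158),barp=(545,590,122,150,140,158))
cv2.imwrite("pics/v6.png",cv2.resize(p["color"][60:300,130:450],(800,600))[...,::-1])
```

```text
24.95 [484.9 117.6 186.7] [-180.    -0.    -2.1] F [ 0.3  0.9 -3.8] T [-0.04  0.41 -0.02] w 9.3 60.0 q [ 12.  12. 101.   0.  67. 104.]
spine 81 mean [547.8 114.9 186.1] p3 [523.4 107.6 181.1] p97 [571.1 123.  190.3] mid [547.2 115.3 185.7] dir -0.5 sd [16.5  4.9]
bar 38 mean [564.4 112.  155.5] p3 [553.5  89.4 150.6] p97 [573.2 140.2 157.5] mid [563.4 114.8 154.1] dir -101.4 sd [13.   5.8]
arm 26 mean [562.3  92.5 293.4] p3 [557.6  83.3 288. ] p97 [566.9 102.4 298.4] mid [562.2  92.9 293.2] dir -95.3 sd [6.3 2.8]
eye 154 mean [564.6 114.9 274.7] p3 [542.1 105.6 245.8] p97 [584.  121.1 298.7] mid [563.1 113.4 272.3] dir -1.2 sd [12.   3.8]
legs 215 mean [561.9 113.6 195. ] p3 [551.2  86.8 166.2] p97 [571.1 142.1 228. ] mid [561.1 114.4 197.1] dir -93.0 sd [17.8  5. ]
barm 102 mean [557.8  98.  155.7] p3 [556.7  90.4 153.5] p97 [559.  105.7 157.3] mid [557.8  98.  155.4] dir -92.9 sd [4.7 0.7]
barp none
```

Request:
servo_tool:
  steps:
    - [255, [0, 0, 2], [0, 0, 0]]
    - [255, [0, 0, 2], [0, 0, 0]]
    - [255, [0, 0, 2], [0, 0, 0]]
    - [255, [0, 0, 2], [0, 0, 0]]
    - [255, [0, 0, 2], [0, 0, 0]]
    - [255, [0, 0, 2], [0, 0, 0]]
    - [255, [0, 0, 1], [0, 0, 0]]
    - [255, [0, 0, 1], [0, 0, 0]]
    - [255, [0, 0, 1], [0, 0, 0]]
    - [255, [0, 0, 0], [0, 0, 0]]

```text
time_s: 26.05
ee_pos: [484.9, 117.6, 171.6]
ee_rot: [-180.0, -0.0, -2.1]
force: [0.7, 0.6, -0.2]
gripper_width: 10.0
gripper_force: 60.0
```

```bash
cat > m.py <<'E'
from h import *
st(); e=state()["ee_pos"][2]
p=shot("scene"); boxes(p,spine=(525,580,100,128,e-9,e+9),near=(500,530,100,128,e-9,e+9),armtip=(550,580,78,92,225,320),eye=(530,600,100,130,215,300),legs=(545,590,75,155,e-25,e+50))
st()
E
python3 m.py
```

```text
26.05 [484.9 117.6 171.6] [-180.    -0.    -2.1] F [ 0.7  0.6 -0.2] T [-0.03  0.12  0.05] w 10.0 60.0 q [ 12.  13. 102.   0.  65. 104.]
spine 79 mean [550.9 114.7 170. ] p3 [525.4 107.5 163.3] p97 [570.9 123.9 175.3] mid [548.2 115.7 169.3] dir 1.1 sd [15.7  4.6]
near 55 mean [516.1 116.1 170.8] p3 [502.9 108.8 163.3] p97 [529.4 124.4 175.7] mid [516.1 116.6 169.5] dir -10.3 sd [8.8 4.8]
armtip 16 mean [561.6  86.6 286.5] p3 [556.3  83.  283.1] p97 [566.   91.1 290.2] mid [561.1  87.1 286.7] dir 41.0 sd [3.3 2.6]
eye 202 mean [564.6 114.7 262.8] p3 [543.3 103.  216.6] p97 [583.9 121.6 297. ] mid [563.6 112.3 256.8] dir 0.6 sd [10.9  4.3]
legs 232 mean [562.2 113.6 179.8] p3 [550.7  86.3 148.2] p97 [570.8 142.4 217.2] mid [560.8 114.4 182.7] dir -92.2 sd [18.2  4.8]
26.1 [484.9 117.6 171.6] [-180.    -0.    -2.1] F [-0.2 -0.8  0.2] T [-0.06  0.08 -0.05] w 9.8 60.0 q [ 12.  13. 102.   0.  65. 104.]
```

Request:
servo_tool:
  steps:
    - [255, [0, 0, 1], [0, 0, 0]]
    - [255, [0, 0, 1], [0, 0, 0]]
    - [255, [0, 0, 1], [0, 0, 0]]
    - [255, [0, 0, 1], [0, 0, 0]]
    - [255, [0, 0, 1], [0, 0, 0]]
    - [255, [0, 0, 1], [0, 0, 0]]
    - [255, [0, 0, 1], [0, 0, 0]]
    - [255, [0, 0, 1], [0, 0, 0]]
    - [255, [0, 0, 0], [0, 0, 0]]
    - [255, [0, 0, 0], [0, 0, 0]]

```text
time_s: 27.1
ee_pos: [484.9, 117.6, 163.6]
ee_rot: [-180.0, -0.0, -2.1]
force: [-0.8, -0.7, 1.9]
gripper_width: 9.7
gripper_force: 60.0
```

```bash
python3 m.py
```

```text
27.1 [484.9 117.6 163.6] [-180.    -0.    -2.1] F [-0.8 -0.7  1.9] T [-0.04  0.01  0.04] w 9.7 60.0 q [ 12.  13. 103.   0.  64. 104.]
spine 81 mean [551.7 114.3 162.4] p3 [526.4 107.4 155.5] p97 [571.  123.5 167.4] mid [548.7 115.4 161.5] dir -1.0 sd [15.   4.8]
near 57 mean [515.1 115.9 163.1] p3 [501.4 108.1 156.2] p97 [528.9 125.  167.9] mid [515.2 116.6 162.1] dir -6.6 sd [8.9 5.1]
armtip 17 mean [561.7  86.1 278.6] p3 [555.8  83.2 273. ] p97 [565.6  90.9 284.3] mid [560.7  87.1 278.7] dir 28.8 sd [3.2 2.2]
eye 203 mean [564.8 115.1 262.8] p3 [543.8 105.7 219.8] p97 [584.1 121.  298.5] mid [563.9 113.3 259.1] dir 1.6 sd [10.9  3.6]
legs 235 mean [562.2 113.6 172.2] p3 [552.3  87.  140.9] p97 [570.7 141.7 210.1] mid [561.5 114.4 175.5] dir -92.6 sd [18.2  4.6]
27.15 [484.9 117.6 163.6] [-180.    -0.    -2.1] F [ 0.8 -0.8  2.1] T [0.01 0.   0.03] w 9.5 60.0 q [ 12.  13. 103.   0.  64. 104.]
```

Request:
servo_tool:
  steps:
    - [255, [0, 0, 1], [0, 0, 0]]
    - [255, [0, 0, 1], [0, 0, 0]]
    - [255, [0, 0, 1], [0, 0, 0]]
    - [255, [0, 0, 1], [0, 0, 0]]
    - [255, [0, 0, 1], [0, 0, 0]]
    - [255, [0, 0, 1], [0, 0, 0]]
    - [255, [0, 0, 1], [0, 0, 0]]
    - [255, [0, 0, 1], [0, 0, 0]]
    - [255, [0, 0, 0], [0, 0, 0]]
    - [255, [0, 0, 0], [0, 0, 0]]

```text
time_s: 28.15
ee_pos: [484.9, 117.6, 155.6]
ee_rot: [-180.0, -0.0, -2.1]
force: [-0.2, -0.3, 4.5]
gripper_width: 9.9
gripper_force: 60.0
```

```bash
python3 m.py
```

```text
28.15 [484.9 117.6 155.6] [-180.    -0.    -2.1] F [-0.2 -0.3  4.5] T [-0.03 -0.18  0.04] w 9.9 60.0 q [ 12.  14. 104.   0.  63. 104.]
spine 81 mean [548.6 114.6 155.2] p3 [525.9 107.1 148.8] p97 [570.6 123.3 159.5] mid [548.2 115.2 154.2] dir 2.9 sd [15.   5.1]
near 53 mean [515.9 115.3 155.3] p3 [501.8 108.8 148.7] p97 [528.9 123.9 159. ] mid [515.3 116.4 153.9] dir -12.2 sd [8.8 4.5]
armtip 17 mean [561.6  87.  271.3] p3 [557.1  82.2 266.5] p97 [565.3  90.9 274.2] mid [561.2  86.6 270.3] dir -121.8 sd [3.3 2.1]
eye 202 mean [564.4 115.3 260.9] p3 [544.2 104.9 221.6] p97 [583.5 121.5 297. ] mid [563.8 113.2 259.3] dir 0.0 sd [10.7  3.8]
legs 233 mean [562.2 112.8 163.2] p3 [551.3  86.1 132.1] p97 [570.2 141.1 202.4] mid [560.7 113.6 167.3] dir -92.3 sd [17.8  4.8]
28.2 [484.9 117.6 155.6] [-180.    -0.    -2.1] F [0. 0. 5.] T [-0.03 -0.13  0.02] w 9.8 60.0 q [ 12.  14. 104.   0.  63. 104.]
```

Request:
servo_tool:
  steps:
    - [255, [0, 0, 1], [0, 0, 0]]
    - [255, [0, 0, 1], [0, 0, 0]]
    - [255, [0, 0, 1], [0, 0, 0]]
    - [255, [0, 0, 1], [0, 0, 0]]
    - [255, [0, 0, 1], [0, 0, 0]]
    - [255, [0, 0, 1], [0, 0, 0]]
    - [255, [0, 0, 0], [0, 0, 0]]
    - [255, [0, 0, 0], [0, 0, 0]]
    - [255, [0, 0, 0], [0, 0, 0]]
    - [255, [0, 0, 0], [0, 0, 0]]

```text
time_s: 29.2
ee_pos: [484.8, 117.6, 149.6]
ee_rot: [-180.0, -0.0, -2.1]
force: [0.2, -0.1, 2.4]
gripper_width: 9.6
gripper_force: 60.0
```

```bash
python3 m.py
```

```text
29.2 [484.8 117.6 149.6] [-180.    -0.    -2.1] F [ 0.2 -0.1  2.4] T [-0.01  0.04  0.02] w 9.6 60.0 q [ 12.  14. 104.   0.  62. 104.]
spine 88 mean [551.3 113.9 148.1] p3 [525.7 102.8 141.1] p97 [571.5 123.6 153.1] mid [548.6 113.2 147.1] dir -3.2 sd [15.1  5.6]
near 57 mean [515.1 115.8 148.6] p3 [501.  109.2 140.9] p97 [528.9 124.4 153.3] mid [514.9 116.8 147.1] dir -9.3 sd [9.  4.6]
armtip 16 mean [562.3  85.8 281.7] p3 [556.   79.7 277. ] p97 [566.   91.5 285.3] mid [561.   85.6 281.2] dir 79.6 sd [3.9 3.1]
eye 200 mean [564.6 115.2 262.9] p3 [542.6 106.3 222.3] p97 [583.9 120.7 296.5] mid [563.3 113.5 259.4] dir -0.6 sd [11.3  3.3]
legs 184 mean [562.  113.6 155.6] p3 [550.   87.3 128.2] p97 [571.4 141.6 195.5] mid [560.7 114.4 161.9] dir -92.7 sd [18.4  5.3]
29.25 [484.9 117.6 149.6] [-180.    -0.    -2.1] F [-0.  -0.4  3.1] T [-0.06  0.04 -0.01] w 9.5 60.0 q [ 12.  14. 104.   0.  62. 104.]
```

Clicked: the arm sprang back from about 28 to 17 mm and the force fell. The bar is home, so I ease up to the neutral load.

Request:
servo_tool:
  steps:
    - [255, [0, 0, -1], [0, 0, 0]]
    - [255, [0, 0, -1], [0, 0, 0]]
    - [255, [0, 0, -1], [0, 0, 0]]
    - [255, [0, 0, -1], [0, 0, 0]]
    - [255, [0, 0, -1], [0, 0, 0]]
    - [255, [0, 0, -1], [0, 0, 0]]
    - [255, [0, 0, -1], [0, 0, 0]]
    - [255, [0, 0, 0], [0, 0, 0]]
    - [255, [0, 0, 0], [0, 0, 0]]
    - [255, [0, 0, 0], [0, 0, 0]]

```text
time_s: 30.25
ee_pos: [484.8, 117.6, 156.5]
ee_rot: [-180.0, 0.0, -2.1]
force: [-0.3, 0.1, -0.6]
gripper_width: 10.2
gripper_force: 60.0
```

```bash
python3 m.py
```

```text
30.25 [484.8 117.6 156.5] [-180.     0.    -2.1] F [-0.3  0.1 -0.6] T [-0.06  0.19  0.  ] w 10.2 60.0 q [ 12.  14. 104.   0.  63. 104.]
spine 82 mean [551.  114.4 154.9] p3 [526.4 104.5 147.9] p97 [569.8 123.2 159.9] mid [548.1 113.8 153.9] dir -2.6 sd [14.8  5.4]
near 58 mean [515.1 116.  155.6] p3 [500.8 108.6 149. ] p97 [528.5 126.3 160.2] mid [514.6 117.5 154.6] dir -8.4 sd [9.  4.9]
armtip 17 mean [561.6  87.1 287.3] p3 [556.   81.4 282. ] p97 [565.6  91.5 290.8] mid [560.8  86.4 286.4] dir -117.5 sd [3.4 2.6]
eye 198 mean [564.7 114.8 262.5] p3 [542.9 104.6 217. ] p97 [584.2 121.8 296.5] mid [563.6 113.2 256.7] dir -0.1 sd [11.1  4.3]
legs 186 mean [562.  113.9 162.3] p3 [550.5  86.6 134.9] p97 [570.2 143.  202.2] mid [560.3 114.8 168.6] dir -92.0 sd [18.7  5.2]
30.3 [484.8 117.6 156.5] [-180.     0.    -2.1] F [ 0.3 -0.2 -0.6] T [-0.05  0.17  0.05] w 9.9 60.0 q [ 12.  14. 104.   0.  63. 104.]
```

Request:
servo_tool:
  steps:
    - [255, [0, 0, 1], [0, 0, 0]]
    - [255, [0, 0, 0], [0, 0, 0]]
    - [215, [0, 0, 0], [0, 0, 0]]
    - [215, [0, 0, 0], [0, 0, 0]]
    - [205, [0, 0, 0], [0, 0, 0]]
    - [190, [0, 0, 0], [0, 0, 0]]
    - [165, [0, 0, 0], [0, 0, 0]]
    - [150, [0, 0, 0], [0, 0, 0]]
    - [150, [0, 0, 0], [0, 0, 0]]
    - [150, [0, 0, 0], [0, 0, 0]]

```text
time_s: 31.3
ee_pos: [484.9, 117.6, 155.5]
ee_rot: [-180.0, -0.0, -2.1]
force: [0.5, -1.2, -0.3]
gripper_width: 37.7
gripper_force: 0.0
```

```bash
python3 m.py
python3 - <<'E'
from h import *
p=shot("wrist"); boxes(p,tabtop=(450,520,80,160,182,215),tabside=(450,520,104,132,165,215),near=(500,530,100,128,130,175),far=(530,550,100,128,130,175))
E
```

```text
31.3 [484.9 117.6 155.5] [-180.    -0.    -2.1] F [ 0.5 -1.2 -0.3] T [-0.02  0.14  0.03] w 37.7 0.0 q [ 12.  14. 104.   0.  63. 104.]
spine 83 mean [550.5 115.3 154. ] p3 [525.7 104.5 147.3] p97 [570.6 124.9 158.5] mid [548.2 114.7 152.9] dir -0.1 sd [15.3  5.3]
near 55 mean [516.4 117.1 153.9] p3 [501.1 109.3 147.5] p97 [528.8 126.  158.2] mid [515.  117.7 152.8] dir -5.4 sd [8.6 4.8]
armtip 16 mean [561.9  86.3 285.7] p3 [557.3  82.2 279.5] p97 [564.8  90.8 289.6] mid [561.1  86.5 284.6] dir 50.5 sd [3.1 2.1]
eye 196 mean [564.6 115.1 263.8] p3 [543.7 106.4 218.1] p97 [583.7 120.9 297.8] mid [563.7 113.7 258. ] dir -0.1 sd [11.1  3.5]
legs 185 mean [562.2 115.  161.8] p3 [550.8  87.5 135.7] p97 [570.6 144.2 201.7] mid [560.7 115.8 168.7] dir -91.9 sd [18.9  5. ]
31.35 [484.8 117.6 155.6] [-180.    -0.    -2.1] F [ 0.1 -0.5 -0. ] T [-0.06  0.19 -0.04] w 37.4 0.0 q [ 12.  14. 104.   0.  63. 104.]
tabtop 2456 mean [495.5 117.2 199.4] p3 [471.5  88.2 183.6] p97 [503.5 144.8 214.1] mid [487.5 116.5 198.9] dir -91.7 sd [20.1  9.8]
tabside 736 mean [493.2 118.7 189.3] p3 [474.6 114.2 167.5] p97 [497.6 123.4 199.3] mid [486.1 118.8 183.4] dir 177.7 sd [7.6 2.8]
near 669 mean [509.8 116.8 153.4] p3 [500.5 108.7 146.7] p97 [527.9 124.5 155.1] mid [514.2 116.6 150.9] dir 155.0 sd [7.5 3.7]
far 24 mean [530.9 108.5 141.6] p3 [530.3 107.2 132.5] p97 [531.3 109.8 147.1] mid [530.8 108.5 139.8] dir -90.3 sd [0.8 0.3]
```

Request:
servo_tool:
  steps:
    - [150, [0, 0, -4], [0, 0, 0]]
    - [150, [0, 0, -8], [0, 0, 0]]
    - [150, [0, 0, -12], [0, 0, 0]]
    - [150, [0, 0, -16], [0, 0, 0]]
    - [150, [0, 0, -18], [0, 0, 0]]
    - [150, [-5, 0, -15], [0, 0, 0]]
    - [150, [-20, 0, -5], [0, 0, 0]]
    - [150, [-30, 0, 0], [0, 0, 0]]
    - [150, [-30, 0, 0], [0, 0, 0]]
    - [150, [-20, 0, 0], [0, 0, 0]]

```text
time_s: 32.4
ee_pos: [378.3, 121.3, 234.7]
ee_rot: [-180.0, -0.1, -2.1]
force: [-0.4, -0.3, 0.1]
gripper_width: 37.4
gripper_force: 0.0
```

Request:
servo_tool:
  steps:
    - [150, [0, 0, 0], [0, 0, 0]]
    - [150, [0, 0, 0], [0, 0, 0]]
    - [150, [0, 0, 0], [0, 0, 0]]
    - [150, [0, 0, 0], [0, 0, 0]]
    - [150, [0, 0, 0], [0, 0, 0]]
    - [150, [0, 0, 0], [0, 0, 0]]
    - [150, [0, 0, 0], [0, 0, 0]]
    - [150, [0, 0, 0], [0, 0, 0]]
    - [150, [0, 0, 0], [0, 0, 0]]
    - [150, [0, 0, 0], [0, 0, 0]]

```text
time_s: 33.4
ee_pos: [379.9, 121.4, 233.5]
ee_rot: [-180.0, -0.0, -2.1]
force: [0.2, 0.2, -0.4]
gripper_width: 37.4
gripper_force: 0.0
```

Request:
servo_tool:
  steps:
    - [150, [0, 0, 0], [0, 0, 0]]
    - [150, [0, 0, 0], [0, 0, 0]]
    - [150, [0, 0, 0], [0, 0, 0]]
    - [150, [0, 0, 0], [0, 0, 0]]
    - [150, [0, 0, 0], [0, 0, 0]]
    - [150, [0, 0, 0], [0, 0, 0]]
    - [150, [0, 0, 0], [0, 0, 0]]
    - [150, [0, 0, 0], [0, 0, 0]]
    - [150, [0, 0, 0], [0, 0, 0]]
    - [150, [0, 0, 0], [0, 0, 0]]

```text
time_s: 34.4
ee_pos: [379.9, 121.4, 233.5]
ee_rot: [-180.0, -0.0, -2.1]
force: [-0.3, 0.2, -0.4]
gripper_width: 37.5
gripper_force: 0.0
```

Run:
```python
from h import *
for i in range(3):
    st(); p=shot("scene"); boxes(p,spine=(525,580,100,128,147,158),tab=(460,510,100,135,165,205),armtip=(550,580,78,92,225,320),bar=(545,590,75,155,132,148),box=(500,620,60,170,50,100))
cv2.imwrite("pics/end.png",cv2.resize(p["color"][90:290,220:400],(540,600),interpolation=cv2.INTER_CUBIC)[...,::-1])
```

```text
34.4 [379.9 121.4 233.5] [-180.    -0.    -2.1] F [-0.3  0.2 -0.4] T [-0.05  0.16  0.01] w 37.5 0.0 q [ 16.   1. 107.   0.  72. 108.]
spine 80 mean [552.3 115.2 153. ] p3 [526.4 106.2 147.4] p97 [570.7 126.2 157.5] mid [548.6 116.2 152.5] dir -2.8 sd [14.8  5.3]
tab 106 mean [486.9 118.4 185.8] p3 [473.5 113.3 165.5] p97 [497.3 125.5 201.6] mid [485.4 119.4 183.5] dir 1.3 sd [7.6 3.3]
armtip 13 mean [561.2  86.  285.8] p3 [555.8  81.9 280.6] p97 [565.7  90.1 289.3] mid [560.8  86.  285. ] dir 8.1 sd [3.  2.6]
bar 40 mean [564.5 113.6 142.8] p3 [551.1  91.5 134.5] p97 [572.  138.7 147.8] mid [561.5 115.1 141.2] dir -96.6 sd [12.3  5.8]
box 855 mean [569.9 115.8  72.4] p3 [531.4  80.4  52.3] p97 [608.2 151.5  95.9] mid [569.8 115.9  74.1] dir -45.0 sd [27.8 26. ]
34.45 [379.9 121.4 233.5] [-180.    -0.    -2.1] F [ 0.2 -0.1  1.3] T [-0.01  0.17 -0.02] w 37.4 0.0 q [ 16.   1. 107.   0.  72. 108.]
spine 76 mean [551.  115.7 153.1] p3 [525.9 106.9 147.2] p97 [570.7 124.8 157.3] mid [548.3 115.9 152.3] dir 2.1 sd [15.1  5.2]
tab 101 mean [486.8 118.4 187. ] p3 [474.5 114.  167.1] p97 [497.
[... 513 characters left out ...]
.03  0.16 -0.03] w 37.4 0.0 q [ 16.   1. 107.   0.  72. 108.]
spine 74 mean [552.3 115.4 153.2] p3 [527.  106.1 147.7] p97 [571.  125.  157.6] mid [549.  115.5 152.7] dir -1.9 sd [14.3  5.3]
tab 102 mean [486.7 118.6 186.5] p3 [473.9 115.1 166.1] p97 [497.1 124.1 201.7] mid [485.5 119.6 183.9] dir 4.1 sd [7.6 2.7]
armtip 14 mean [561.5  86.1 285.7] p3 [557.2  82.2 281.1] p97 [565.4  90.6 289.2] mid [561.3  86.4 285.2] dir 46.3 sd [3.2 1.7]
bar 41 mean [564.8 113.7 142. ] p3 [552.9  90.8 133.8] p97 [572.1 142.6 147.5] mid [562.5 116.7 140.7] dir -97.7 sd [12.9  5.3]
box 855 mean [569.8 115.8  72.6] p3 [531.7  80.3  52.6] p97 [608.4 151.6  96.1] mid [570.1 115.9  74.4] dir -45.8 sd [27.8 25.9]
```

View pics/end.png

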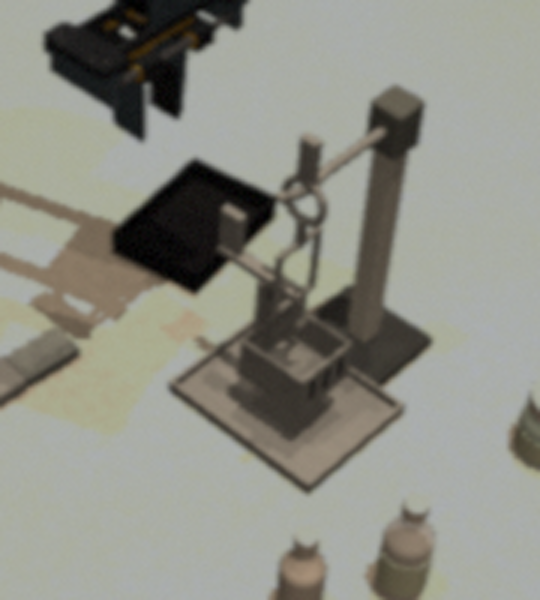

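The link eye (305,200) sits on the arm. The caddy hangs level and still from the loop bar (290,290), clear of the tray, and the gripper is free at the top left.

```bash
python3 -c "
from workcell import ticket
print(ticket.job_done())"
```

```text
the job is handed in; nothing more can be done
None
```

The link hangs in the dip of the sprung arm, and the caddy is clicked fully home on its bar, hanging still and clear of the tray; the arm went down to about 30 mm at most by camera estimate, and I handed the job in at about 34.5 s.

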